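# Empty the returned bolt tins

### The arm

A 6-joint arm with a two-finger parallel gripper is mounted at the origin on the work surface. World frame = base frame: x ahead of the robot, y to its left, z up, the work surface at z = 0. Lengths are in m, angles in degrees, forces in N, time in s.
With the tool pointing down it reaches from about 0.3 to 0.775 m from the base axis. Payload 14.6 kg.
Tool frame: the origin (TCP) lies at the very end of the fingers, on their centre line; the grasp point (between the pads) lies 19 mm behind it (robot.grasp_offset is the z of the grasp point in the tool frame, in m); z points along the fingers, y is the direction in which the jaws open and shut (so a half turn about z gives the same grasp; the last joint's range is limited). The gripper opens to 94 mm and grips with 3 to 60 N. Pads are 16 mm wide; open, the fingers measure 119 mm over their backs; the gripper's body (75 mm by 177 mm) begins 78 mm behind the grasp point.
Start: joints at [-73.201, 17.183, 87.147, -0, 75.671, -3.816], TCP at [0.194, -0.515, 0.205] pointing down, gripper open.
Joint ranges: [-173.82, 173.82], [-45.26, 126.66], [13.44, 144.39], [-59.66, 239.66], [0, 175.72], [-146.38, 146.38]. Speed limits (degrees/s): [127.2, 127.2, 147.25, 180, 180, 180].

### API

Orientations are given as [roll, pitch, yaw] about the fixed x, y, z axes, in that order (R = Rz(yaw) Ry(pitch) Rx(roll)).
In Python, from bench import robot gives the robot as it stands. The module is installed in compiled form; this text tells all that it offers.
- The arm moves only by the shell command python3 -m handwheel 'ROWS' [OPENING] [FORCE]. ROWS is JSON, a list of rows, each a list of 2 entries, a list of its own where there are three numbers: the shift along the tool's x, y, z in m, then the turn about the tool's z in degrees. In form: [[[x, y, z], yaw], ...]. A call has 1 to 8 rows; each row is the pose to reach, as a shift and turn from the pose commanded when the call began, along the tool's axes at that moment; what a row does not reach only later rows make up. A row lasts 1/10 s, in which the tool goes at most 50 mm and 8.59 degrees, less where a joint would pass 70% of its speed; a pose out of reach is approached as far as the arm can. A call with a gripper value outside its range is refused whole. OPENING is the finger opening in m, from 0 to 0.094, set as the call begins (- or left out, the last holds). The fingers move at their own pace and stop on an object; FORCE is the grip in N (left out, the last holds). Time passes only in rows, so rows that repeat a pose let the fingers close. It gives the time, the measured TCP pose, the force and the opening at its end, in the units of the state.
- robot.state(): the state, without advancing time (a new reading comes with each control period).
- robot.grab_frame(name): name is "scene" or "side" or "wrist"; returns a dict with "pixels" (480x640x3 uint8, red, green, blue), "K" (3x3 intrinsics, pixels), "dist" ([k1, k2, p1, p2, k3] as OpenCV has them; the pictures are not rectified), "world_from_camera" (4x4, takes a point from camera to world coordinates). Camera axes: x right, y up, looking along -z (the intrinsics and any distortion apply to the point x, -y, -z); pixel columns grow to the right and rows downward; lengths in m; the calibration is good to about 2 mm. A picture is of the moment at which its call begins. There is no depth.
- robot.job_done(): hands the job in, once; it reports no verdict.
The state is a dict: "time": time; "q": joint angles; "qd": joint speeds; "effort": joint torques, N m; "position": TCP position; "tcp_rot": TCP orientation; "wrist_force": force on the tool from outside, world axes, zero at the start; "torque": the same for the moment, N m; "gripper_width": finger opening in m.
Only numpy, scipy, OpenCV 4.12 (cv2) and the standard library are available. Lean on these libraries where they do the work, as an engineer would, in place of code of your own. Each camera call takes 0.05 s, during which the arm holds its last target.

### The job

The three tins on the rubber mat have come back to the stores with left-over bolts in them, some tins lidded, some open, perhaps one with nothing in it. Lift every lid off and lay it in the blue lid bin, tip all the bolts out of the tins into the aluminium bolt tray, and stand every emptied tin upright in the plywood empties tray. Let no lid fall in among the bolts, leave the spanner, oil bottle and tape where they are, and put right whatever gets knocked over or spilled on the way.

Things in the scene. Friction and masses are not known exactly. Their poses are not given: they have to be found in the camera images.
- mat: round black rubber bench mat, 270 mm across and 5 mm thick, fixed, on which the three tins stand at the start; origin at the centre of its underside. It lies left or right of the middle
- bolt_tray: bolt tray: open aluminium pan, fixed, outside 220 (its x) x 240 (its y) x 55 mm high, walls and floor 4 mm; origin at the centre of its underside
- lid_bin: lid bin: low open blue plastic bin, fixed, outside 95 (its x) x 250 (its y) x 30 mm high, walls and floor 4 mm, room for three lids side by side along its y; origin at the centre of its underside
- empties: empties tray: low open plywood tray, fixed, outside 260 x 260 x 18 mm high, walls and floor 6 mm, room for three tins; origin at the centre of its underside. It lies on the side opposite the mat
- tin_a_mid (a point): round steel tin with a yellow band, open at the top once its lid is off: outside diameter 68, inside 62, height 110 mm, 0.2 kg empty, holding none to three bolts and closed by a lid or open; this point is on its axis half-way up (55 mm above its foot), z points to its mouth
- lid_a_knob (a point): loose lid of tin a: dark steel disc 70 mm across and 4 mm thick lying on the tin's rim, with a 56 mm plug reaching 8 mm down inside the rim and a black round knob 24 mm across and 30 mm high on top, 0.06 kg; it lifts straight off. This point is at the middle of the knob, 19 mm above the disc's underside (27 mm above the foot of the plug), z points up out of the knob. None when absent
- bolt_a1_mid (a point): oiled zinc-plated hexagon bolt, inside tin a at the start: 65 mm long, head 22 mm across flats and 10 mm high, shank 14 mm across, 0.09 kg; this point is on its axis half-way along, z runs along its axis. None when absent
- bolt_a2_mid (a point): oiled zinc-plated hexagon bolt, inside tin a at the start: 65 mm long, head 22 mm across flats and 10 mm high, shank 14 mm across, 0.09 kg; this point is on its axis half-way along, z runs along its axis. None when absent
- bolt_a3_mid (a point): oiled zinc-plated hexagon bolt, inside tin a at the start: 65 mm long, head 22 mm across flats and 10 mm high, shank 14 mm across, 0.09 kg; this point is on its axis half-way along, z runs along its axis. None when absent
- tin_b_mid (a point): round steel tin with a yellow band, open at the top once its lid is off: outside diameter 68, inside 62, height 110 mm, 0.2 kg empty, holding none to three bolts and closed by a lid or open; this point is on its axis half-way up (55 mm above its foot), z points to its mouth
- lid_b_knob (a point): loose lid of tin b: dark steel disc 70 mm across and 4 mm thick lying on the tin's rim, with a 56 mm plug reaching 8 mm down inside the rim and a black round knob 24 mm across and 30 mm high on top, 0.06 kg; it lifts straight off. This point is at the middle of the knob, 19 mm above the disc's underside (27 mm above the foot of the plug), z points up out of the knob. None when absent
- bolt_b1_mid (a point): oiled zinc-plated hexagon bolt, inside tin b at the start: 65 mm long, head 22 mm across flats and 10 mm high, shank 14 mm across, 0.09 kg; this point is on its axis half-way along, z runs along its axis. None when absent
- bolt_b2_mid (a point): oiled zinc-plated hexagon bolt, inside tin b at the start: 65 mm long, head 22 mm across flats and 10 mm high, shank 14 mm across, 0.09 kg; this point is on its axis half-way along, z runs along its axis. None when absent
- bolt_b3_mid (a point): oiled zinc-plated hexagon bolt, inside tin b at the start: 65 mm long, head 22 mm across flats and 10 mm high, shank 14 mm across, 0.09 kg; this point is on its axis half-way along, z runs along its axis. None when absent
- tin_c_mid (a point): round steel tin with a yellow band, open at the top once its lid is off: outside diameter 68, inside 62, height 110 mm, 0.2 kg empty, holding none to three bolts and closed by a lid or open; this point is on its axis half-way up (55 mm above its foot), z points to its mouth
- lid_c_knob (a point): loose lid of tin c: dark steel disc 70 mm across and 4 mm thick lying on the tin's rim, with a 56 mm plug reaching 8 mm down inside the rim and a black round knob 24 mm across and 30 mm high on top, 0.06 kg; it lifts straight off. This point is at the middle of the knob, 19 mm above the disc's underside (27 mm above the foot of the plug), z points up out of the knob. None when absent
- bolt_c1_mid (a point): oiled zinc-plated hexagon bolt, inside tin c at the start: 65 mm long, head 22 mm across flats and 10 mm high, shank 14 mm across, 0.09 kg; this point is on its axis half-way along, z runs along its axis. None when absent
- bolt_c2_mid (a point): oiled zinc-plated hexagon bolt, inside tin c at the start: 65 mm long, head 22 mm across flats and 10 mm high, shank 14 mm across, 0.09 kg; this point is on its axis half-way along, z runs along its axis. None when absent
- bolt_c3_mid (a point): oiled zinc-plated hexagon bolt, inside tin c at the start: 65 mm long, head 22 mm across flats and 10 mm high, shank 14 mm across, 0.09 kg; this point is on its axis half-way along, z runs along its axis. None when absent
- spanner: steel spanner 200 mm long lying on the bench, a bystander; origin at the centre of its underside
- oil: small white oil bottle, 48 mm across and 130 mm tall, a bystander; origin at the centre of its underside
- tape: roll of yellow tape, 90 mm across and 25 mm high, a bystander; origin at the centre of its underside

How it is judged (in metres and radians):
At the end, for the whole second after the job is handed in: Each tin stands upright (within 0.1 rad) at rest inside the empties tray; each lid lies at rest in the lid bin (middle of its knob inside the walls, under 90 mm high); each bolt lies at rest in the bolt tray (its middle inside the walls, under 60 mm high) (x of tin_a_mid in the frame of empties between -0.1 and 0.1 m and y of tin_a_mid in the frame of empties between -0.1 and 0.1 m and z of tin_a_mid in the frame of empties between 0.05 and 0.075 m and angle between each of tin_a_mid, tin_b_mid, tin_c_mid's own z axis and vertical below 0.1 rad and linear speed of each of tin_a, lid_a, tin_b, lid_b, tin_c, lid_c below 0.03 m/s and x of lid_a_knob in the frame of lid_bin between -0.05 and 0.05 m and y of lid_a_knob in the frame of lid_bin between -0.128 and 0.128 m and z of lid_a_knob in the frame of lid_bin between 0.005 and 0.09 m and x of tin_b_mid in the frame of empties between -0.1 and 0.1 m and y of tin_b_mid in the frame of empties between -0.1 and 0.1 m and z of tin_b_mid in the frame of empties between 0.05 and 0.075 m and x of lid_b_knob in the frame of lid_bin between -0.05 and 0.05 m and y of lid_b_knob in the frame of lid_bin between -0.128 and 0.128 m and z of lid_b_knob in the frame of lid_bin between 0.005 and 0.09 m and x of tin_c_mid in the frame of empties between -0.1 and 0.1 m and y of tin_c_mid in the frame of empties between -0.1 and 0.1 m and z of tin_c_mid in the frame of empties between 0.05 and 0.075 m and x of lid_c_knob in the frame of lid_bin between -0.05 and 0.05 m and y of lid_c_knob in the frame of lid_bin between -0.128 and 0.128 m and z of lid_c_knob in the frame of lid_bin between 0.005 and 0.09 m and x of bolt_a1_mid in the frame of bolt_tray between -0.106 and 0.106 m and y of bolt_a1_mid in the frame of bolt_tray between -0.116 and 0.116 m and z of bolt_a1_mid in the frame of bolt_tray between 0.004 and 0.06 m and linear speed of each of bolt_a1, bolt_a2, bolt_a3, bolt_b1, bolt_b2, bolt_b3, bolt_c1, bolt_c2, bolt_c3 below 0.05 m/s and x of bolt_a2_mid in the frame of bolt_tray between -0.106 and 0.106 m and y of bolt_a2_mid in the frame of bolt_tray between -0.116 and 0.116 m and z of bolt_a2_mid in the frame of bolt_tray between 0.004 and 0.06 m and x of bolt_a3_mid in the frame of bolt_tray between -0.106 and 0.106 m and y of bolt_a3_mid in the frame of bolt_tray between -0.116 and 0.116 m and z of bolt_a3_mid in the frame of bolt_tray between 0.004 and 0.06 m and x of bolt_b1_mid in the frame of bolt_tray between -0.106 and 0.106 m and y of bolt_b1_mid in the frame of bolt_tray between -0.116 and 0.116 m and z of bolt_b1_mid in the frame of bolt_tray between 0.004 and 0.06 m and x of bolt_b2_mid in the frame of bolt_tray between -0.106 and 0.106 m and y of bolt_b2_mid in the frame of bolt_tray between -0.116 and 0.116 m and z of bolt_b2_mid in the frame of bolt_tray between 0.004 and 0.06 m and x of bolt_b3_mid in the frame of bolt_tray between -0.106 and 0.106 m and y of bolt_b3_mid in the frame of bolt_tray between -0.116 and 0.116 m and z of bolt_b3_mid in the frame of bolt_tray between 0.004 and 0.06 m and x of bolt_c1_mid in the frame of bolt_tray between -0.106 and 0.106 m and y of bolt_c1_mid in the frame of bolt_tray between -0.116 and 0.116 m and z of bolt_c1_mid in the frame of bolt_tray between 0.004 and 0.06 m and x of bolt_c2_mid in the frame of bolt_tray between -0.106 and 0.106 m and y of bolt_c2_mid in the frame of bolt_tray between -0.116 and 0.116 m and z of bolt_c2_mid in the frame of bolt_tray between 0.004 and 0.06 m and x of bolt_c3_mid in the frame of bolt_tray between -0.106 and 0.106 m and y of bolt_c3_mid in the frame of bolt_tray between -0.116 and 0.116 m and z of bolt_c3_mid in the frame of bolt_tray between 0.004 and 0.06 m); the robot touches nothing.
It fails at once if a bystander (the spanner, the oil bottle or the roll of tape) is pushed more than 40 mm or knocked over (distance of any of spanner, oil, tape from where it was at the start of the episode above 0.04 m or angle between oil's own z axis and vertical above 0.7 rad).
It fails at once if a lid lies down in the bolt tray among the bolts ((x of lid_a_knob in the frame of bolt_tray between -0.106 and 0.106 m and y of lid_a_knob in the frame of bolt_tray between -0.116 and 0.116 m and z of lid_a_knob in the frame of bolt_tray between -0.01 and 0.055 m) or (x of lid_b_knob in the frame of bolt_tray between -0.106 and 0.106 m and y of lid_b_knob in the frame of bolt_tray between -0.116 and 0.116 m and z of lid_b_knob in the frame of bolt_tray between -0.01 and 0.055 m) or (x of lid_c_knob in the frame of bolt_tray between -0.106 and 0.106 m and y of lid_c_knob in the frame of bolt_tray between -0.116 and 0.116 m and z of lid_c_knob in the frame of bolt_tray between -0.01 and 0.055 m)).
Of lid_a, lid_b, lid_c only 1 to 3 are there at a start; the rules pass over those that are not, and their reading is None.
Of bolt_a1, bolt_a2, bolt_a3, bolt_b1, bolt_b2, bolt_b3, bolt_c1, bolt_c2, bolt_c3 only 4 to 7 are there at a start; the rules pass over those that are not, and their reading is None.
At some moment in a run one of tin_a, tin_b, tin_c may be knocked a few centimetres aside while the robot is not near it.
It also fails if it takes over 210 s, if anything falls off the work surface, if the arm or the gripper's body presses on something with over 40 N, if the wrist force passes 120 N, or if a joint passes its speed limit or range.

## Working session

There is one attempt and no reset: what is moved stays moved. The work goes in short steps, Python scripts to look and compute and a shell command to move; the robot and the scene stay as the last step left them, time stands still between calls to the robot, and variables do not carry over. Pictures are saved under pics/ and viewed, and the job is handed in when it is done.

```bash
mkdir -p pics; cat > h.py <<'E'
import numpy as np, cv2, sys
from bench import robot
def grab(n,fn=None):
    f=robot.grab_frame(n)
    if fn: cv2.imwrite('pics/'+fn,cv2.cvtColor(f['pixels'],cv2.COLOR_RGB2BGR))
    return f
def ray(f,u,v):
    p=cv2.undistortPoints(np.array([[[u,v]]],float),np.array(f['K'],float),np.array(f['dist'],float))[0,0]
    T=np.array(f['world_from_camera']);d=T[:3,:3]@np.array([p[0],-p[1],-1]);return T[:3,3],d
def onz(f,u,v,z):
    o,d=ray(f,u,v);return o+d*(z-o[2])/d[2]
def proj(f,P):
    T=np.linalg.inv(np.array(f['world_from_camera']));c=T[:3,:3]@np.array(P,float)+T[:3,3]
    q=cv2.projectPoints(np.array([[c[0],-c[1],-c[2]]]),np.zeros(3),np.zeros(3),np.array(f['K'],float),np.array(f['dist'],float))[0]
    return q[0,0]
def st():
    s=robot.state();print({k:np.round(s[k],4).tolist() for k in ['time','q','position','tcp_rot','wrist_force','gripper_width']})
E
python3 - <<'E'
from h import *
for n in ['scene','side','wrist']:
    f=grab(n,n+'0.png');print(n,np.round(f['world_from_camera'],3).tolist())
st();print(robot.grasp_offset)
E
```

```text
scene [[-0.608, -0.557, 0.566, 1.041], [0.794, -0.418, 0.441, 0.4], [-0.01, 0.718, 0.696, 0.758], [0.0, 0.0, 0.0, 1.0]]
side [[0.996, 0.062, -0.057, 0.44], [-0.084, 0.667, -0.74, -0.999], [-0.008, 0.742, 0.67, 1.018], [0.0, 0.0, 0.0, 1.0]]
wrist [[0.353, 0.903, 0.244, 0.264], [-0.936, 0.341, 0.091, -0.488], [-0.001, -0.26, 0.966, 0.384], [0.0, 0.0, 0.0, 1.0]]
{'time': 0.15, 'q': [-73.2012, 17.2068, 87.171, 0.002, 75.6699, -3.8168], 'position': [0.1936, -0.5146, 0.205], 'tcp_rot': [-179.9525, -0.0051, 20.615], 'wrist_force': [0.8674, -0.0077, -0.7758], 'gripper_width': 0.0942}
-0.0188
```

View pics/scene0.png

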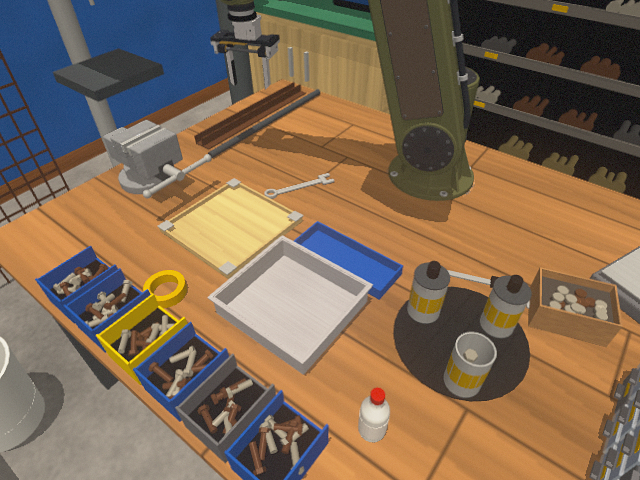

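View pics/side0.png

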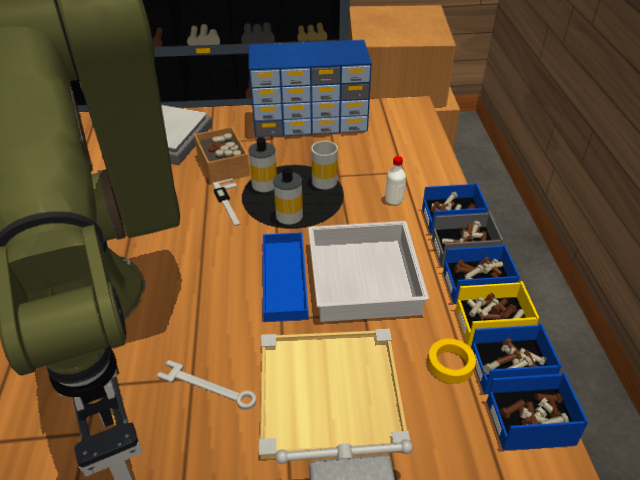

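View pics/wrist0.png

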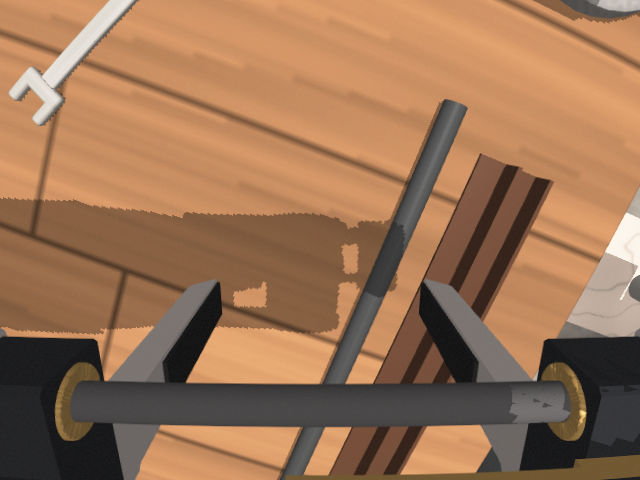

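The scene view shows two lidded tins, knobs near (433,268) and (515,283), and an open tin with its mouth at (474,350) holding something. The bolt tray is at (290,300), the lid bin at (350,258) and the empties tray at (232,225). I'll crop to get accurate positions.

```bash
python3 - <<'E'
import cv2,numpy as np
a=cv2.imread('pics/scene0.png');b=cv2.imread('pics/side0.png')
c=cv2.resize(a[230:430,360:600],None,fx=3,fy=3,interpolation=cv2.INTER_CUBIC);cv2.imwrite('pics/c1.png',c[:600])
c=cv2.resize(b[120:320,230:470],None,fx=3,fy=3,interpolation=cv2.INTER_CUBIC);cv2.imwrite('pics/c2.png',c)
c=cv2.resize(a[160:370,140:420],None,fx=2.8,fy=2.8,interpolation=cv2.INTER_CUBIC);cv2.imwrite('pics/c3.png',c)
E
```

```text
(no output)
```

View pics/c1.png

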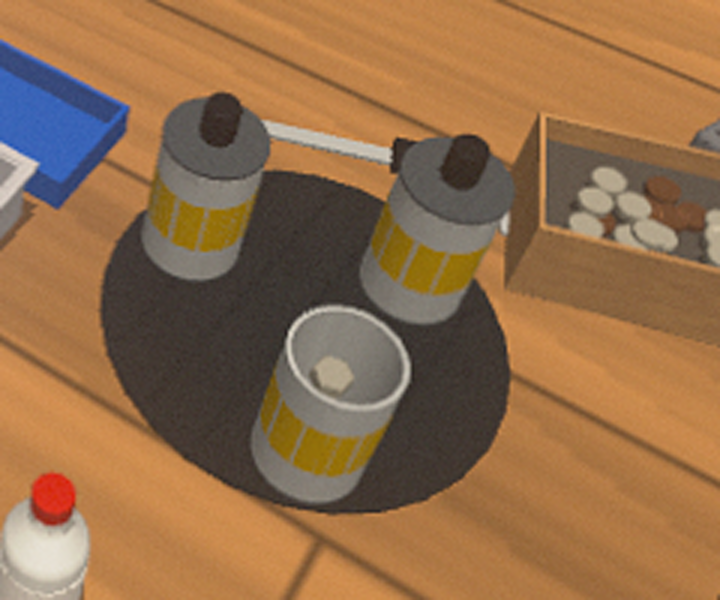

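View pics/c2.png

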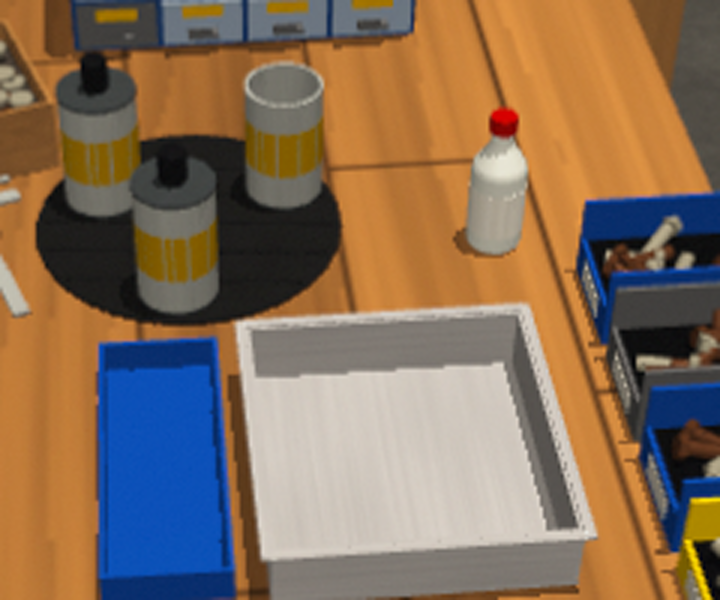

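View pics/c3.png

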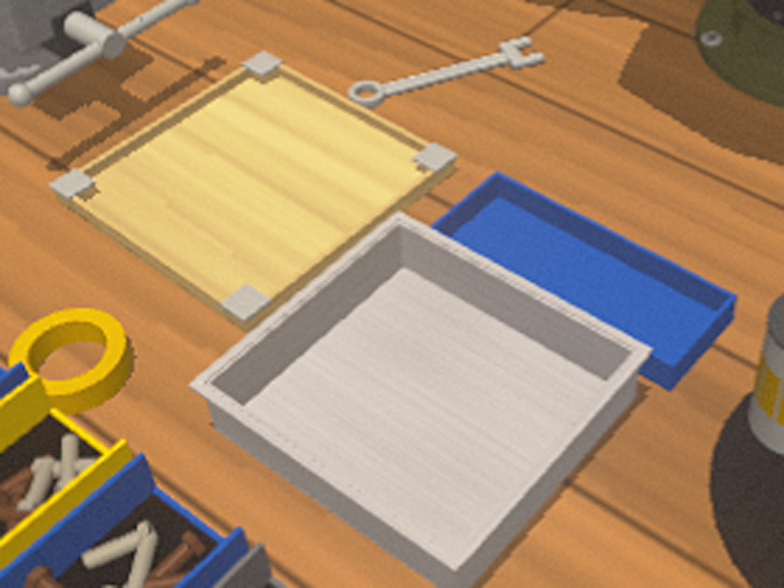

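```bash
python3 - <<'E'
from h import *
fs=grab('scene');fd=grab('side')
C1=lambda u,v:(360+u/3,230+v/3);C2=lambda u,v:(230+u/3,120+v/3);C3=lambda u,v:(140+u/2.8,160+v/2.8)
def p(n,f,uv,z): print(n,np.round(onz(f,*uv,z)[:2],4))
p('knobA sc',fs,C1(223,105),.149);p('knobA sd',fd,C2(172,153),.149)
p('discA sd',fd,C2(174,183),.119);p('discA sc',fs,C1(216,138),.119)
p('knobB sc',fs,C1(470,147),.149);p('knobB sd',fd,C2(95,62),.149)
p('discB sc',fs,C1(457,180),.119);p('discB sd',fd,C2(96,90),.119)
p('mouthC sc',fs,C1(348,358),.115);p('mouthC sd',fd,C2(284,85),.115)
p('mat',fs,C1(305,343),.005);p('mat',fd,C2(189,230),.005)
for n,uv in [('far-l',(402,213)),('r',(651,351)),('l',(193,384))]: p('tray '+n,fs,C3(*uv),.055)
for n,uv in [('1',(237,322)),('2',(527,306)),('3',(594,536)),('4',(262,558))]: p('tray sd'+n,fd,C2(*uv),.055)
for n,uv in [('1',(100,344)),('2',(216,340)),('3',(233,582)),('4',(101,585))]: p('bin sd'+n,fd,C2(*uv),.030)
for n,uv in [('1',(497,174)),('2',(736,300)),('3',(672,370))]: p('bin sc'+n,fs,C3(*uv),.030)
for n,uv in [('1',(262,53)),('2',(456,158)),('3',(245,317)),('4',(52,186))]: p('emp sc'+n,fs,C3(*uv),.018)
p('oil cap',fd,C2(505,117),.13);p('tape',fs,(165,287),.025);p('spanner',fs,(300,186),.005)
E
```

```text
knobA sc [0.4654 0.2227]
knobA sd [0.4642 0.2185]
discA sd [0.4646 0.2193]
discA sc [0.4662 0.2238]
knobB sc [0.4062 0.3604]
knobB sd [0.4059 0.3553]
discB sc [0.407  0.3615]
discB sd [0.4047 0.3584]
mouthC sc [0.5668 0.3586]
mouthC sd [0.5661 0.3568]
mat [0.492  0.3239]
mat [0.4774 0.3036]
tray far-l [ 0.5048 -0.1297]
tray r [0.507  0.1186]
tray l [ 0.7357 -0.1325]
tray sd1 [0.5067 0.1182]
tray sd2 [0.7373 0.1161]
tray sd3 [ 0.7369 -0.1322]
tray sd4 [ 0.5055 -0.132 ]
bin sd1 [0.3975 0.1305]
bin sd2 [0.4901 0.1267]
bin sd3 [ 0.4851 -0.13  ]
bin sd4 [ 0.3933 -0.1243]
bin sc1 [ 0.3959 -0.1137]
bin sc2 [0.4016 0.1344]
bin sc3 [0.4944 0.1317]
emp sc1 [ 0.3816 -0.4301]
emp sc2 [ 0.3904 -0.1662]
emp sc3 [ 0.6466 -0.1789]
emp sc4 [ 0.6409 -0.4367]
oil cap [0.7414 0.2693]
tape [ 0.7619 -0.254 ]
spanner [ 0.2805 -0.2668]
```

```bash
cat >> h.py <<'E'
from scipy.spatial.transform import Rotation as Ro
def to(x,y,z,yaw=0):
    s=robot.state();R=Ro.from_euler('xyz',s['tcp_rot'],degrees=True)
    d=R.inv().apply(np.array([x,y,z])-np.array(s['position']));print('shift',np.round(d,4),'turn',round(s['tcp_rot'][2]-yaw,2),'z',round(s['position'][2],4))
E
python3 -m handwheel '[[[0,0,-0.04],8],[[0,0,-0.09],16],[[0,0,-0.09],20.6],[[0,0,-0.09],20.6]]'
python3 -c "
from h import *
to(.465,.221,.25);st()"
```

```text
time: 0.65
position: [0.1937, -0.5149, 0.2962]
tcp_rot: [179.9, -0.0, -0.1]
wrist_force: [-0.4, 0.6, -0.3]
gripper_width: 0.0939
shift [ 0.2706 -0.7363  0.0452] turn -0.05 z 0.2962
{'time': 0.65, 'q': [-73.1991, 14.1866, 78.9903, -0.0007, 86.7303, 16.8522], 'position': [0.1937, -0.5149, 0.2962], 'tcp_rot': [179.911, -0.0262, -0.0513], 'wrist_force': [-0.3698, 0.574, -0.2852], 'gripper_width': 0.0939}
```

```bash

python3 -m handwheel '[[[0.27,-0.05,0],0],[[0.27,-0.05,0],0],[[0.27,-0.05,0],0],[[0.27,-0.05,0],0],[[0.27,-0.05,0],0],[[0.27,-0.35,0],0],[[0.27,-0.35,0],0],[[0.27,-0.35,0],0]]' 0.06
python3 -m handwheel '[[[0,-0.50,0],0],[[0,-0.50,0],0],[[0,-0.50,0],0],[[0,-0.50,0],0],[[0,-0.50,0],0],[[0,-0.50,0],0],[[0,-0.50,0],0],[[0,-0.50,0],0]]'
python3 -c "
from h import *
to(.465,.221,.20);grab('wrist','w1.png');grab('scene','s1.png')"
```

```text
time: 1.45
position: [0.4512, -0.3176, 0.293]
tcp_rot: [-179.9, 0.2, 0.2]
wrist_force: [1.0, -0.2, 0.1]
gripper_width: 0.0604
time: 2.25
position: [0.4503, 0.0823, 0.2943]
tcp_rot: [180.0, 0.1, 0.2]
wrist_force: [0.6, -0.4, 0.7]
gripper_width: 0.0601
shift [ 0.0153 -0.1387  0.0943] turn 0.18 z 0.2943
```

View pics/s1.png

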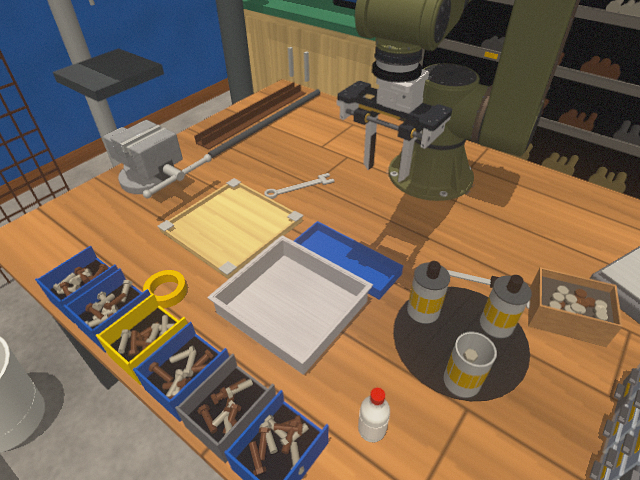

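View pics/w1.png

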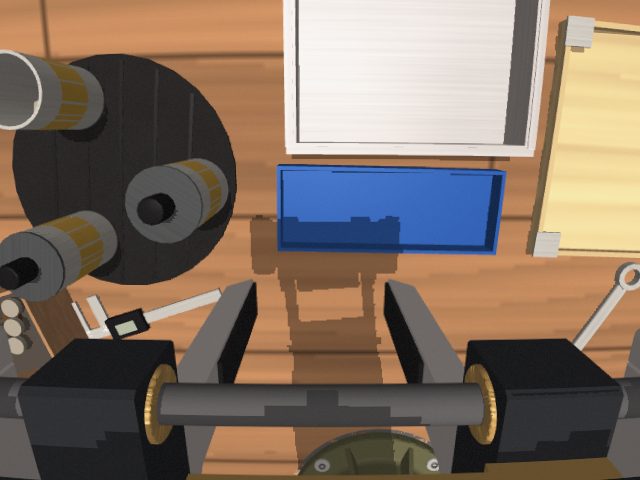

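The scene is unchanged, and the wrist view shows knob A at (157,208). I'll move above tin A and measure again.

```bash

python3 -m handwheel '[[[0.015,-0.05,0],0],[[0.015,-0.10,0],0],[[0.015,-0.139,0.02],0],[[0.015,-0.139,0.05],0],[[0.015,-0.139,0.05],0]]'
python3 -c "
from h import *
f=grab('wrist','w2.png');st();print(proj(f,(.465,.221,.149)))"
```

```text
time: 2.85
position: [0.4645, 0.219, 0.2409]
tcp_rot: [179.8, 0.4, 0.2]
wrist_force: [-0.7, -0.5, -0.2]
gripper_width: 0.0602
{'time': 2.9, 'q': [21.0819, 11.1459, 89.5295, -0.0086, 79.5935, 110.9692], 'position': [0.4654, 0.2186, 0.2437], 'tcp_rot': [179.8958, 0.2481, 0.1141], 'wrist_force': [-0.4365, -0.3867, 0.9704], 'gripper_width': 0.0604}
[316.97100188 244.21499245]
```

View pics/w2.png

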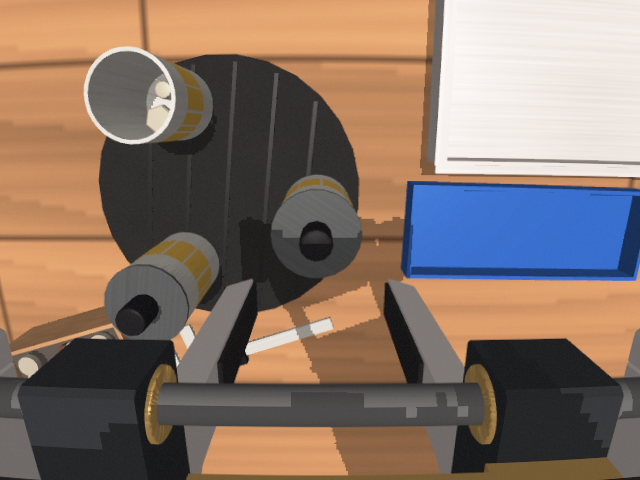

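Knob A's top is at (316,243), which matches the projected (317,244). I'll descend and grip.

```bash

python3 -m handwheel '[[[0,0,0.04],0],[[0,0,0.08],0],[[0,0,0.10],0],[[0,0,0.12],0],[[0,0,0.12],0]]' 0.06
python3 -m handwheel '[[[0,0,0],0],[[0,0,0],0],[[0,0,0],0],[[0,0,0],0]]' 0 20
python3 -m handwheel '[[[0,0,-0.03],0],[[0,0,-0.07],0],[[0,0,-0.07],0]]'
python3 -c "
from h import *
f=grab('wrist','w3.png');to(.443,.065,.15)"
```

```text
time: 3.4
position: [0.466, 0.218, 0.1246]
tcp_rot: [179.9, 0.1, -0.0]
wrist_force: [0.2, -0.5, 0.6]
gripper_width: 0.06
time: 3.8
position: [0.4664, 0.2194, 0.1262]
tcp_rot: [-180.0, -0.1, 0.0]
wrist_force: [0.3, 0.5, -0.2]
gripper_width: 0.0315
time: 4.1
position: [0.4679, 0.2201, 0.2006]
tcp_rot: [-179.8, -0.4, 0.0]
wrist_force: [0.1, 0.6, 0.6]
gripper_width: 0.0077
shift [-0.0244  0.1548  0.0476] turn 0.03 z 0.198
```

View pics/w3.png

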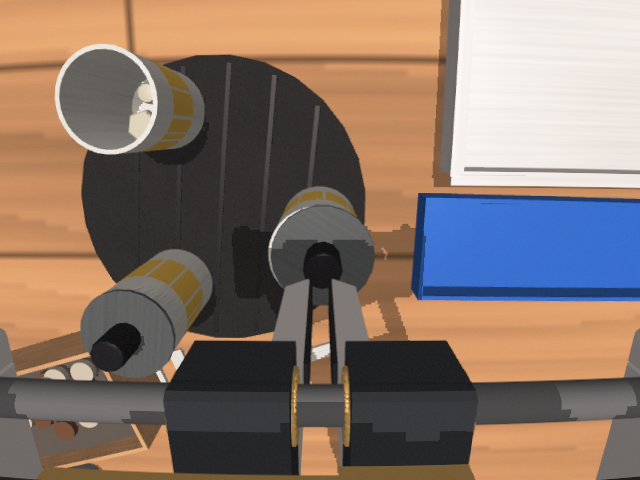

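The fingers were still closing when I lifted, so the lid stayed on. Again, with more closing time.

```bash

python3 -m handwheel '[[[-0.002,0,0],0],[[-0.002,0,0],0],[[-0.002,0,0],0],[[-0.002,0,0],0],[[-0.002,0,0],0],[[-0.002,0,0],0]]' 0.045
python3 -m handwheel '[[[0,0,0.04],0],[[0,0,0.074],0],[[0,0,0.074],0],[[0,0,0.074],0]]' 
python3 -m handwheel '[[[0,0,0],0],[[0,0,0],0],[[0,0,0],0],[[0,0,0],0],[[0,0,0],0],[[0,0,0],0]]' 0 20
python3 -m handwheel '[[[0,0,-0.03],0],[[0,0,-0.07],0],[[0,0,-0.07],0]]'
python3 -c "
from h import *
f=grab('wrist','w4.png');to(.443,.065,.15)"
```

```text
time: 4.75
position: [0.4642, 0.2193, 0.1953]
tcp_rot: [180.0, 0.0, 0.0]
wrist_force: [0.0, 0.4, 0.6]
gripper_width: 0.0448
time: 5.15
position: [0.4641, 0.2193, 0.1212]
tcp_rot: [180.0, 0.0, 0.0]
wrist_force: [0.3, 0.3, 0.5]
gripper_width: 0.0449
time: 5.75
position: [0.4642, 0.2193, 0.1215]
tcp_rot: [180.0, -0.0, 0.0]
wrist_force: [0.3, 0.0, 1.1]
gripper_width: 0.0236
time: 6.05
position: [0.4658, 0.22, 0.1962]
tcp_rot: [-179.8, -0.4, 0.0]
wrist_force: [0.1, 0.6, -1.5]
gripper_width: 0.0234
shift [-0.0222  0.1547  0.0431] turn 0.01 z 0.1934
```

View pics/w4.png

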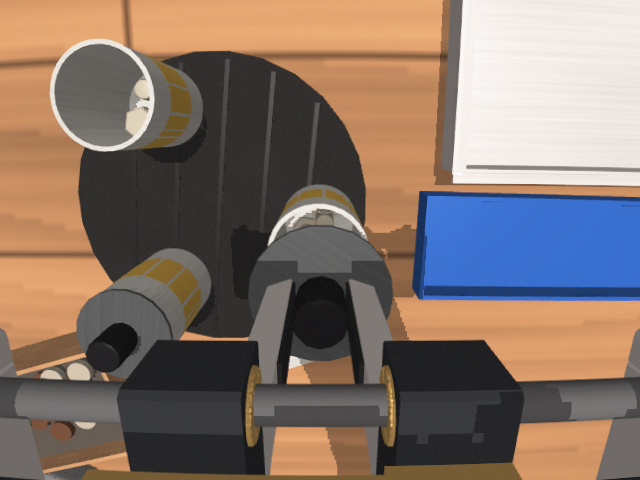

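The lid is off and gripped (23 mm), and tin A shows bolts inside. I'll take the lid to the bin at y≈+0.065.

```bash

python3 -m handwheel '[[[-0.01,0.05,0],0],[[-0.022,0.10,0],0],[[-0.022,0.15,0],0],[[-0.022,0.155,0.04],0],[[-0.022,0.155,0.09],0],[[-0.022,0.155,0.13],0],[[-0.022,0.155,0.155],0],[[-0.022,0.155,0.155],0]]'
python3 -c "
from h import *
to(.443,.065,.021);grab('scene','s5.png')"
python3 -m handwheel '[[[0,0,0.01],0],[[0,0,0.017],0],[[0,0,0.017],0]]'
python3 -m handwheel '[[[0,0,0],0],[[0,0,0],0],[[0,0,0],0],[[0,0,0],0],[[0,0,0],0]]' 0.05
python3 -m handwheel '[[[0,0,-0.04],0],[[0,0,-0.09],0],[[0,0,-0.14],0],[[0,0,-0.19],0],[[0,0,-0.19],0]]'
python3 -c "
from h import *
to(.406,.359,.19);grab('scene','s6.png');grab('side','d6.png')"
```

```text
time: 6.9
position: [0.4395, 0.0641, 0.0329]
tcp_rot: [180.0, 0.4, 0.0]
wrist_force: [-0.8, -0.4, -0.0]
gripper_width: 0.0238
shift [ 0.0036 -0.0009  0.0119] turn 0.01 z 0.0329
time: 7.25
position: [0.442, 0.0644, 0.0192]
tcp_rot: [180.0, 0.0, 0.0]
wrist_force: [-0.5, -0.4, -0.6]
gripper_width: 0.0236
time: 7.75
position: [0.4423, 0.0644, 0.0196]
tcp_rot: [-180.0, -0.0, 0.0]
wrist_force: [-0.8, -0.3, -0.3]
gripper_width: 0.0497
time: 8.25
position: [0.4444, 0.0645, 0.2156]
tcp_rot: [-180.0, -0.6, 0.0]
wrist_force: [-0.6, -0.2, -0.1]
gripper_width: 0.0501
shift [-0.0385 -0.2945  0.0254] turn 0.02 z 0.2156
```

View pics/s6.png

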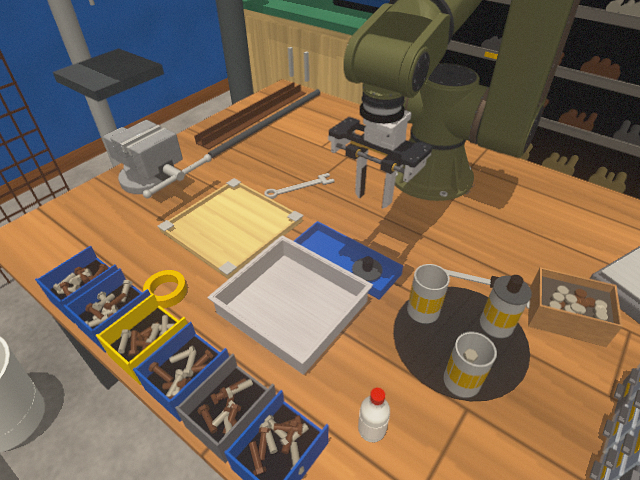

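View pics/d6.png

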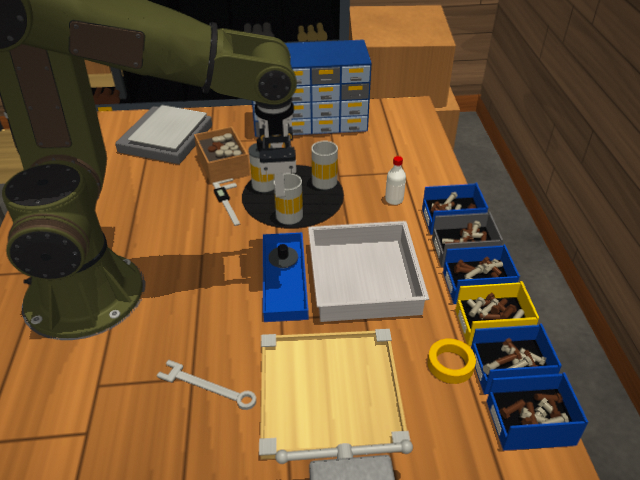

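The lid is flat in the bin (scene 367,268) and tin A stands open at (430,293). Next is lid B, with its knob at (515,283).

```bash

python3 -m handwheel '[[[-0.038,-0.294,0],0],[[-0.038,-0.294,0],0],[[-0.038,-0.294,0],0],[[-0.038,-0.294,0],0],[[-0.038,-0.294,0],0],[[-0.038,-0.294,0],0],[[-0.038,-0.294,0],0],[[-0.038,-0.294,0],0]]' 0.06
python3 -c "
from h import *
f=grab('wrist','w7.png');to(.406,.359,.122);print(proj(f,(.406,.359,.149)))"
```

```text
time: 9.15
position: [0.4033, 0.3584, 0.2072]
tcp_rot: [179.9, 0.2, 0.1]
wrist_force: [0.2, -0.7, -0.1]
gripper_width: 0.06
shift [ 0.0025 -0.0015  0.0858] turn 0.03 z 0.2078
[319.19989557 256.26436589]
```

View pics/w7.png

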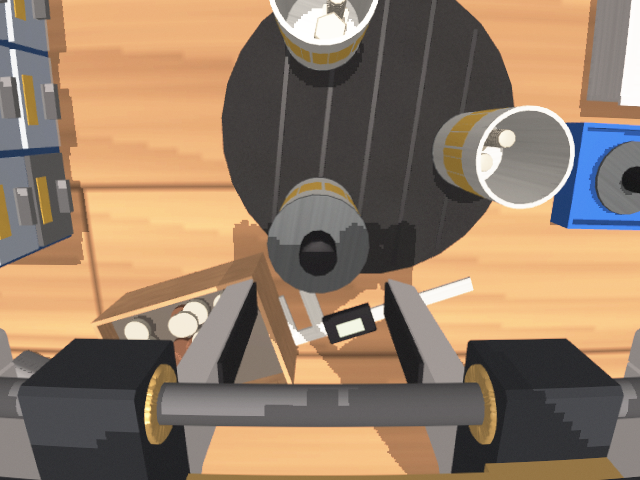

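Knob B's top is at (318,257), right on prediction. Descend and grip.

```bash

python3 -m handwheel '[[[0.002,-0.001,0.04],0],[[0.002,-0.001,0.07],0],[[0.002,-0.001,0.085],0],[[0.002,-0.001,0.085],0]]' 
python3 -m handwheel '[[[0,0,0],0],[[0,0,0],0],[[0,0,0],0],[[0,0,0],0],[[0,0,0],0],[[0,0,0],0],[[0,0,0],0],[[0,0,0],0]]' 0 20
python3 -m handwheel '[[[0,0,-0.03],0],[[0,0,-0.07],0],[[0,0,-0.07],0],[[0,0,-0.07],0]]'
python3 -c "
from h import *
f=grab('wrist','w8.png');to(.443,-.055,.035)"
```

```text
time: 9.6
position: [0.4056, 0.3573, 0.1221]
tcp_rot: [179.8, 0.2, -0.1]
wrist_force: [-0.4, 0.7, 0.6]
gripper_width: 0.0599
time: 10.4
position: [0.4062, 0.3594, 0.1248]
tcp_rot: [-180.0, -0.0, 0.0]
wrist_force: [-0.3, -1.0, 5.6]
gripper_width: 0.0234
time: 10.8
position: [0.4061, 0.3594, 0.1944]
tcp_rot: [-180.0, -0.0, 0.0]
wrist_force: [0.0, 0.6, -1.5]
gripper_width: 0.0235
shift [0.0373 0.414  0.1587] turn 0.02 z 0.1934
```

View pics/w8.png

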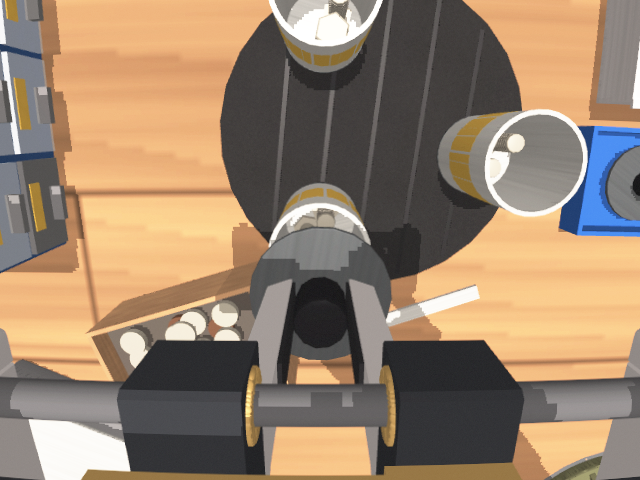

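Lid B is off. On to the bin at y≈-0.055.

```bash

python3 -m handwheel '[[[0.037,0.414,0],0],[[0.037,0.414,0],0],[[0.037,0.414,0],0],[[0.037,0.414,0],0],[[0.037,0.414,0],0],[[0.037,0.414,0],0],[[0.037,0.414,0],0],[[0.037,0.414,0],0]]'
python3 -m handwheel '[[[0,0.014,0],0],[[0,0.014,0.05],0],[[0,0.014,0.10],0],[[0,0.014,0.14],0],[[0,0.014,0.157],0],[[0,0.014,0.157],0]]'
python3 -c "
from h import *
to(.443,-.055,.021)"
```

```text
time: 11.65
position: [0.441, -0.041, 0.1932]
tcp_rot: [-180.0, 0.1, 0.0]
wrist_force: [0.8, 0.6, -1.0]
gripper_width: 0.0237
time: 12.25
position: [0.4395, -0.0526, 0.0342]
tcp_rot: [-179.9, 0.4, 0.0]
wrist_force: [1.4, -0.2, 0.0]
gripper_width: 0.0237
shift [0.0036 0.0024 0.0132] turn 0.01 z 0.0342
```

```bash

python3 -m handwheel '[[[0,0.0,0.007],0],[[0,0,0.013],0],[[0,0,0.013],0]]'
python3 -m handwheel '[[[0,0,0],0],[[0,0,0],0],[[0,0,0],0],[[0,0,0],0],[[0,0,0],0]]' 0.05
python3 -m handwheel '[[[0,0,-0.04],0],[[0,0,-0.09],0],[[0,0,-0.14],0],[[0,0,-0.18],0],[[0,0,-0.18],0]]' 0.09
python3 -c "
from h import *
to(.465,.221,.19);grab('scene','s9.png');grab('side','d9.png')"
```

```text
time: 12.55
position: [0.4418, -0.053, 0.0244]
tcp_rot: [180.0, -0.0, 0.0]
wrist_force: [-0.1, 0.1, -0.8]
gripper_width: 0.0236
time: 13.05
position: [0.4419, -0.0531, 0.0246]
tcp_rot: [180.0, -0.0, 0.0]
wrist_force: [0.3, 0.8, 0.4]
gripper_width: 0.0499
time: 13.55
position: [0.4437, -0.0534, 0.2095]
tcp_rot: [179.9, -0.5, 0.0]
wrist_force: [-0.3, -0.0, -0.1]
gripper_width: 0.0866
shift [ 0.0213 -0.2745  0.0192] turn 0.02 z 0.2095
```

View pics/s9.png

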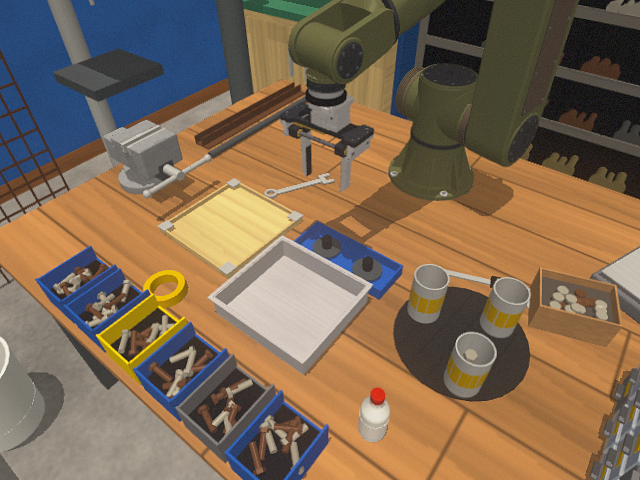

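Both lids are in the bin (326,242 and 367,267). Now I'll grip tin A near its mouth.

```bash

python3 -m handwheel '[[[0.021,-0.274,0],0],[[0.021,-0.274,0],0],[[0.021,-0.274,0],0],[[0.021,-0.274,0],0],[[0.021,-0.274,0],0],[[0.021,-0.274,0],0],[[0.021,-0.274,0],0]]' 0.094
python3 -c "
from h import *
f=grab('wrist','w10.png');to(.465,.2205,.079);print(proj(f,(.465,.2205,.115)))"
```

```text
time: 14.35
position: [0.4618, 0.2233, 0.2021]
tcp_rot: [179.9, 0.2, 0.2]
wrist_force: [0.0, 0.2, 0.5]
gripper_width: 0.0942
shift [0.0035 0.0011 0.1233] turn 0.15 z 0.2023
[324.43370025 242.88574405]
```

View pics/w10.png

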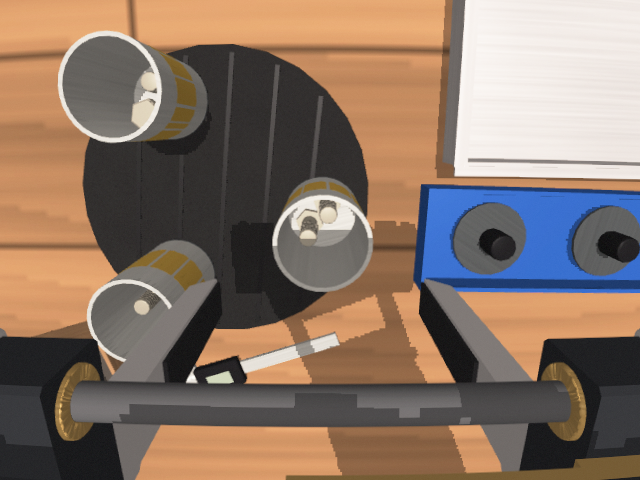

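Tin A's mouth centre is at (323,242), as predicted. Descend, grip and lift.

```bash

python3 -m handwheel '[[[0.003,0.001,0.04],0],[[0.003,0.001,0.08],0],[[0.003,0.001,0.11],0],[[0.003,0.001,0.123],0],[[0.003,0.001,0.123],0]]'
python3 -m handwheel '[[[0,0,0],0],[[0,0,0],0],[[0,0,0],0],[[0,0,0],0],[[0,0,0],0],[[0,0,0],0]]' 0.05 20
python3 -m handwheel '[[[0,0,-0.02],0],[[0,0,-0.06],0],[[0,0,-0.11],0],[[0,0,-0.11],0],[[0,0,-0.11],0]]'
python3 -c "
from h import *
to(.556,-.007,.195);st()"
```

```text
time: 14.9
position: [0.465, 0.2188, 0.0799]
tcp_rot: [179.9, 0.2, -0.0]
wrist_force: [-0.1, -0.3, 1.2]
gripper_width: 0.094
time: 15.5
position: [0.4663, 0.2203, 0.0824]
tcp_rot: [-180.0, -0.1, 0.0]
wrist_force: [0.6, 2.1, 7.0]
gripper_width: 0.0688
time: 16.0
position: [0.4657, 0.2199, 0.1916]
tcp_rot: [-180.0, -0.0, 0.0]
wrist_force: [0.0, -1.1, -3.8]
gripper_width: 0.0684
shift [ 0.0903  0.2269 -0.0033] turn 0.02 z 0.1916
{'time': 16.0, 'q': [21.2037, 13.38, 93.8498, -0.007, 72.7241, 111.189], 'position': [0.4657, 0.2199, 0.1916], 'tcp_rot': [-179.9895, -0.0454, 0.0168], 'wrist_force': [0.0496, -1.1267, -3.848], 'gripper_width': 0.0684}
```

The wrist force of 3.8 N suggests two bolts in tin A. The moves can't tilt the tool, so I'll carry the tin to the outside of the tray's +y wall, turned 90°. There I'll lever it over the wall edge, pivoting in the pads.

```bash

python3 -m handwheel '[[[0.05,0,0],-8],[[0.10,0.0,0],-16],[[0.144,0.03,0],-25],[[0.144,0.064,0],-33],[[0.144,0.064,0],-42],[[0.144,0.064,0],-50],[[0.144,0.064,0],-59],[[0.144,0.064,0],-67]]'
python3 -m handwheel '[[[0,0,0],-8],[[0,0,0],-16],[[0,0,0],-23],[[0,0,0],-23]]'
python3 -c "
from h import *
to(.61,.156,.092,90);st()"
```

```text
time: 16.8
position: [0.609, 0.1557, 0.1888]
tcp_rot: [-179.8, 0.1, 67.4]
wrist_force: [0.3, -0.5, -2.9]
gripper_width: 0.0681
time: 17.2
position: [0.609, 0.1558, 0.1891]
tcp_rot: [-179.8, 0.0, 90.1]
wrist_force: [-0.0, 1.0, -3.1]
gripper_width: 0.0679
shift [0.0003 0.0013 0.0971] turn 0.13 z 0.1891
{'time': 17.2, 'q': [11.0148, 28.1515, 74.1767, -0.0035, 77.8876, 10.8863], 'position': [0.609, 0.1558, 0.1891], 'tcp_rot': [-179.7888, 0.0441, 90.1294], 'wrist_force': [-0.0066, 1.0425, -3.0792], 'gripper_width': 0.0679}
```

```bash

python3 -m handwheel '[[[0,0,0.04],0],[[0,0,0.08],0],[[0,0,0.097],0],[[0,0,0.097],0],[[0,0,0.097],0]]' 0.05 12
python3 -c "
from h import *
st();f=grab('scene','s11.png');g=grab('side','d11.png')
cv2.imwrite('pics/m11.png',np.hstack([cv2.imread('pics/s11.png')[180:420,240:540],cv2.imread('pics/d11.png')[120:360,220:520]]))"
```

```text
time: 17.7
position: [0.6098, 0.156, 0.0945]
tcp_rot: [-180.0, 0.0, 89.9]
wrist_force: [0.2, 0.8, -2.4]
gripper_width: 0.0683
{'time': 17.7, 'q': [11.014, 33.1388, 79.6852, -0.0001, 67.2059, 11.1217], 'position': [0.6098, 0.156, 0.0945], 'tcp_rot': [-179.9707, 0.0058, 89.8923], 'wrist_force': [0.1651, 0.8448, -2.3629], 'gripper_width': 0.0683}
```

View pics/m11.png

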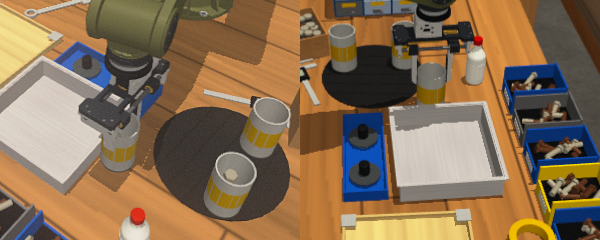

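```bash

python3 -m handwheel '[[[-0.012,0,0],0],[[-0.024,0,-0.001],0],[[-0.038,0,-0.002],0],[[-0.048,0,-0.001],0],[[-0.059,0,0.001],0],[[-0.069,0,0.004],0],[[-0.069,0,0.004],0]]'
python3 -c "
from h import *
st();f=grab('scene','s12.png');g=grab('side','d12.png')
cv2.imwrite('pics/m12.png',cv2.resize(np.hstack([cv2.imread('pics/s12.png')[180:420,240:440],cv2.imread('pics/d12.png')[120:360,320:520]]),None,fx=2,fy=2))"
```

```text
time: 18.5
position: [0.6099, 0.0853, 0.0902]
tcp_rot: [180.0, 0.0, 89.9]
wrist_force: [-0.1, 1.3, -0.2]
gripper_width: 0.0679
{'time': 18.5, 'q': [4.5719, 31.7915, 82.4396, -0.0331, 65.767, 4.6548], 'position': [0.6099, 0.0853, 0.0902], 'tcp_rot': [179.9957, 0.0299, 89.9307], 'wrist_force': [-0.0789, 1.3115, -0.159], 'gripper_width': 0.0679}
```

View pics/m12.png

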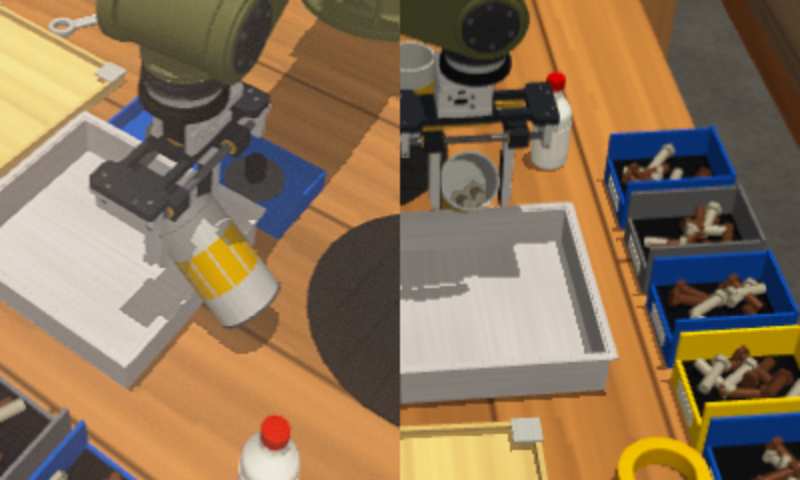

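The tin has tilted about 60° over the wall edge, with its mouth over the tray and the bolts visible inside. I'll keep going past horizontal.

```bash

python3 -m handwheel '[[[-0.012,0,0.009],0],[[-0.022,0,0.020],0],[[-0.029,0,0.034],0],[[-0.032,0,0.050],0],[[-0.032,0,0.056],0],[[-0.032,0,0.056],0]]'
python3 -c "
from h import *
st();f=grab('scene','s13.png');g=grab('side','d13.png')
cv2.imwrite('pics/m13.png',cv2.resize(np.hstack([cv2.imread('pics/s13.png')[180:420,200:400],cv2.imread('pics/d13.png')[120:360,320:520]]),None,fx=2,fy=2))"
```

```text
time: 19.2
position: [0.6097, 0.0535, 0.0333]
tcp_rot: [-180.0, 0.1, 90.0]
wrist_force: [1.1, -5.2, 0.4]
gripper_width: 0.0679
{'time': 19.2, 'q': [1.6268, 35.5208, 85.0062, -0.1101, 59.5221, 1.6869], 'position': [0.6097, 0.0535, 0.0333], 'tcp_rot': [-179.9537, 0.0962, 89.9958], 'wrist_force': [1.065, -5.1519, 0.3869], 'gripper_width': 0.0679}
```

View pics/m13.png

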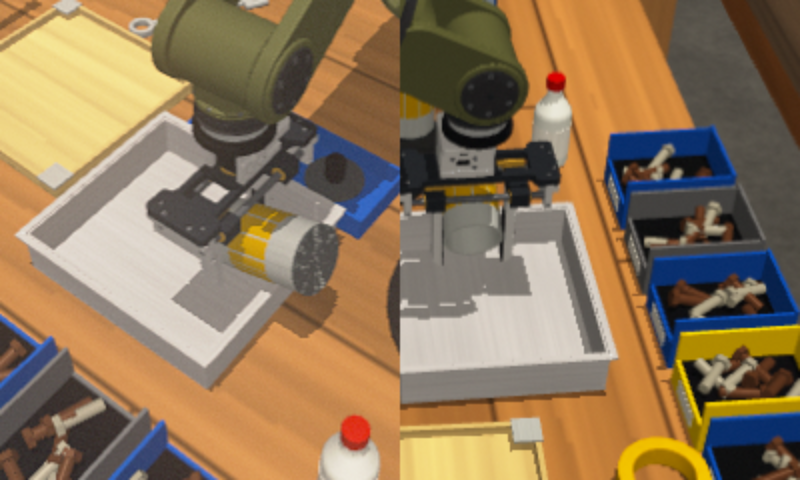

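The mouth now points down into the tray. I'll raise it so the bolts can slide clear, then look.

```bash

python3 -m handwheel '[[[-0.02,0,-0.02],0],[[-0.05,0,-0.04],0],[[-0.05,0,-0.04],0],[[-0.05,0,-0.04],0],[[-0.05,0,-0.04],0],[[-0.05,0,-0.04],0]]'
python3 -c "
from h import *
st();f=grab('scene','s14.png');g=grab('side','d14.png')
cv2.imwrite('pics/m14.png',cv2.resize(np.hstack([cv2.imread('pics/s14.png')[180:420,200:400],cv2.imread('pics/d14.png')[120:360,320:520]]),None,fx=2,fy=2))"
```

```text
time: 19.9
position: [0.6093, 0.0058, 0.0734]
tcp_rot: [-179.9, -0.0, 90.1]
wrist_force: [-0.3, 0.3, -2.8]
gripper_width: 0.0678
{'time': 19.9, 'q': [-2.9003, 32.2383, 84.2202, 0.0073, 63.6452, -2.9771], 'position': [0.6093, 0.0058, 0.0734], 'tcp_rot': [-179.8968, -0.0119, 90.0736], 'wrist_force': [-0.3471, 0.2591, -2.7693], 'gripper_width': 0.0678}
```

View pics/m14.png

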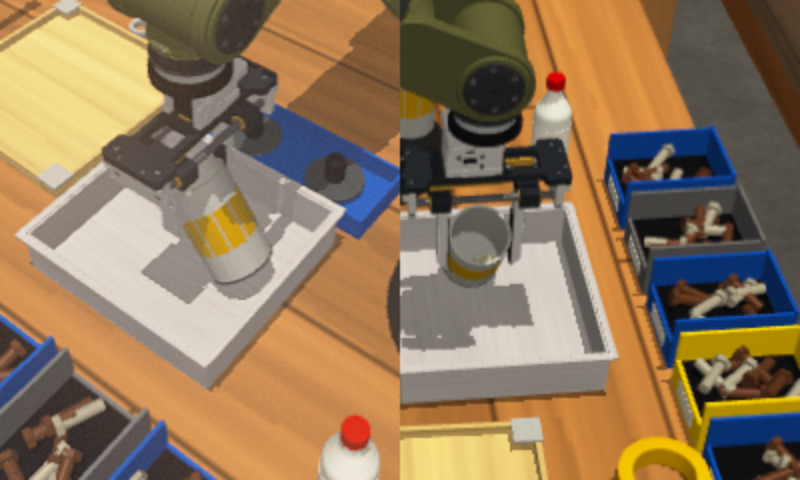

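The tin swung back part-way under gravity, which helps for standing it up later. I'll check what's left inside.

```bash

python3 -c "
from h import *
F=[]
for n in ['wrist','wrist','side','scene','wrist']:
    g=grab(n,n+'15.png');F.append(robot.state()['wrist_force'])
print(np.mean(F,0))
cv2.imwrite('pics/m15.png',cv2.resize(np.hstack([cv2.imread('pics/scene15.png')[180:420,200:400],cv2.imread('pics/side15.png')[160:400,290:450]]),None,fx=2.2,fy=2.2,interpolation=cv2.INTER_CUBIC))"
```

```text
[ 0.01111246  0.25671954 -3.72615681]
```

View pics/m15.png

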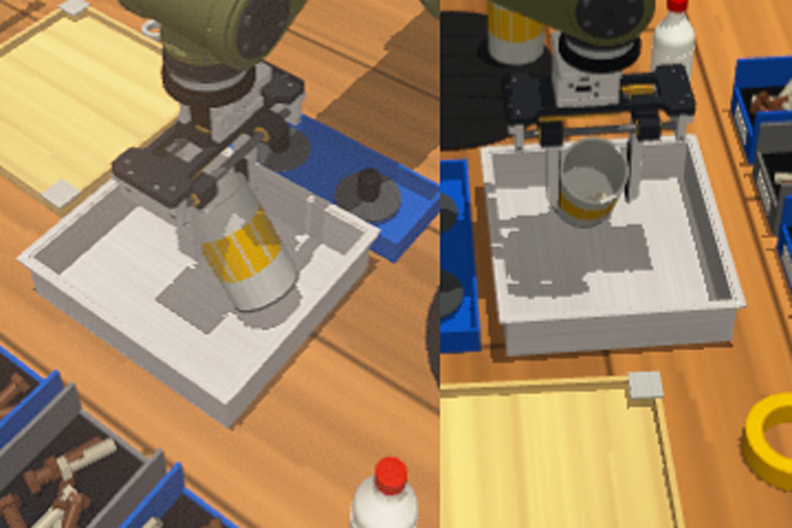

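View pics/wrist15.png

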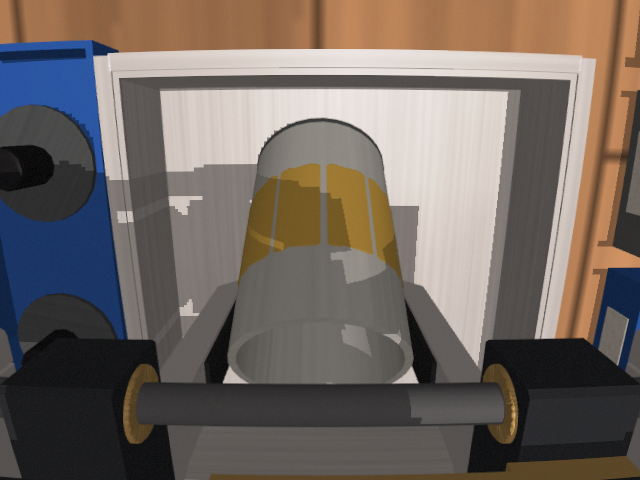

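Force is still 3.7 N and the tray is empty, so neither bolt slid out. The tilt was too short. I'll repeat it with a firmer grip and hold it mouth-down longer.

```bash

python3 -m handwheel '[[[0,0,-0.045],0],[[0,0,-0.09],0],[[0.045,0,-0.09],0],[[0.096,0,-0.09],0],[[0.096,0,-0.055],0],[[0.096,0,-0.022],0],[[0.096,0,-0.022],0]]' 0.05 15
python3 -c "
from h import *
st();g=grab('side','d16.png')
cv2.imwrite('pics/m16.png',cv2.resize(cv2.imread('pics/d16.png')[120:320,300:500],None,fx=2,fy=2))"
```

```text
time: 20.95
position: [0.6076, 0.1014, 0.0924]
tcp_rot: [-179.6, 0.0, 90.1]
wrist_force: [-0.6, 0.3, -3.4]
gripper_width: 0.0679
{'time': 20.95, 'q': [6.0562, 31.8855, 81.9703, 0.0283, 66.5404, 5.9942], 'position': [0.6076, 0.1014, 0.0924], 'tcp_rot': [-179.6033, 0.0156, 90.0507], 'wrist_force': [-0.5918, 0.3065, -3.3792], 'gripper_width': 0.0679}
```

View pics/m16.png

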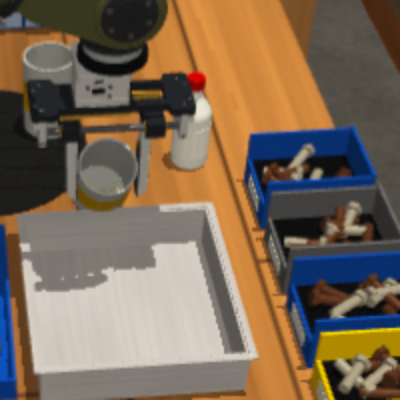

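```bash

python3 -m handwheel '[[[-0.014,0,0.002],0],[[-0.025,0,0.011],0],[[-0.033,0,0.022],0],[[-0.035,0,0.034],0],[[-0.039,0,0.047],0],[[-0.040,0,0.053],0],[[-0.040,0,0.053],0],[[-0.040,0,0.053],0]]' 0.05 15
python3 -m handwheel '[[[0,0,0],0],[[0,0,0],0],[[0,0,0],0],[[0,0,0],0],[[0,0,0],0],[[0,0,0],0],[[0,0,0],0],[[0,0,0],0]]' 0.05 40
python3 -c "
from h import *
st();g=grab('side','d17.png');g=grab('scene','s17.png')
cv2.imwrite('pics/m17.png',cv2.resize(np.hstack([cv2.imread('pics/s17.png')[180:420,200:400],cv2.imread('pics/d17.png')[160:400,290:450]]),None,fx=2.2,fy=2.2,interpolation=cv2.INTER_CUBIC))"
```

```text
time: 21.8
position: [0.6107, 0.0591, 0.0445]
tcp_rot: [179.9, 0.0, 89.9]
wrist_force: [1.4, -3.5, 1.9]
gripper_width: 0.0681
time: 22.6
position: [0.6105, 0.0602, 0.0444]
tcp_rot: [179.9, 0.0, 90.0]
wrist_force: [0.7, -5.8, 6.2]
gripper_width: 0.0677
{'time': 22.6, 'q': [2.2307, 34.7338, 84.5878, -0.0469, 60.5684, 2.2563], 'position': [0.6105, 0.0602, 0.0444], 'tcp_rot': [179.8885, 0.0365, 89.9974], 'wrist_force': [0.6934, -5.7742, 6.2201], 'gripper_width': 0.0677}
```

View pics/m17.png

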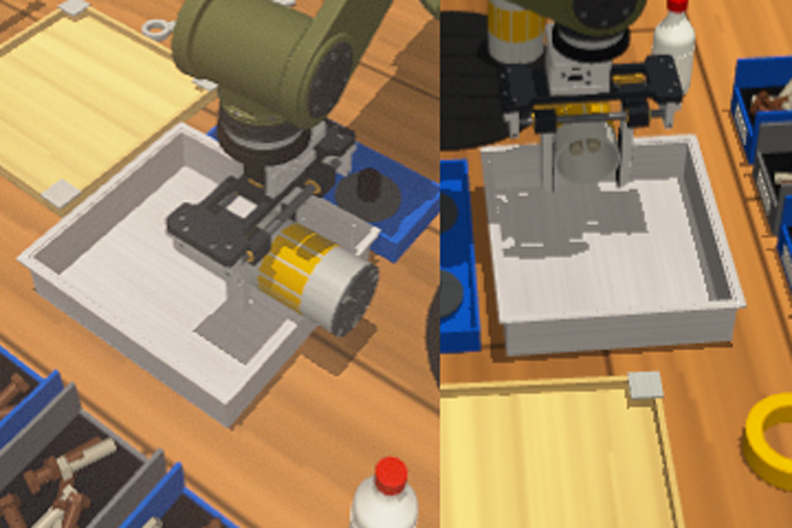

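```bash

python3 -c "
from h import *
g=grab('wrist','w18.png')
a=cv2.imread('pics/s17.png')[250:350,270:390];b=cv2.imread('pics/d17.png')[180:280,310:430]
cv2.imwrite('pics/m18.png',cv2.resize(np.vstack([a,b]),None,fx=3,fy=3,interpolation=cv2.INTER_CUBIC))"
```

```text
(no output)
```

View pics/m18.png

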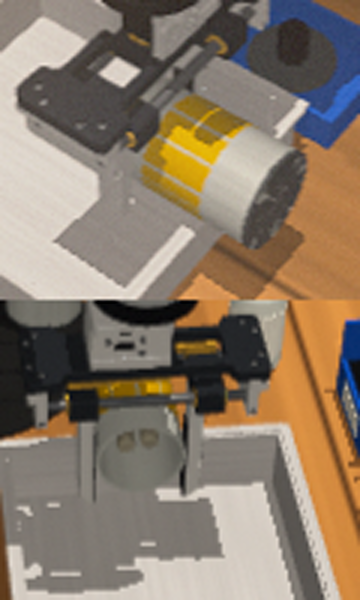

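View pics/w18.png

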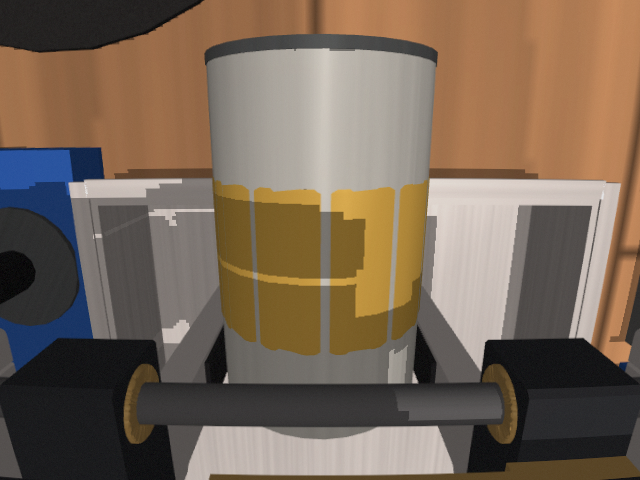

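```bash

python3 -m handwheel '[[[0,0,0],0],[[0.001,0,0.006],0],[[0.003,0,0.012],0],[[0.003,0,0.015],0],[[0.003,0,0.015],0],[[0.003,0,0.015],0]]' 0.05 12
python3 -m handwheel '[[[0,0,0],0],[[0,0,0],0],[[0,0,0],0],[[0,0,0],0],[[0,0,0],0]]' 0.05 60
python3 -c "
from h import *
st();g=grab('wrist','w19.png');g=grab('side','d19.png')
b=cv2.imread('pics/d19.png')[180:280,310:430];a=cv2.imread('pics/w19.png')
cv2.imwrite('pics/m19.png',np.hstack([cv2.resize(a,(400,300)),cv2.resize(b,(360,300))]))"
```

```text
time: 23.35
position: [0.6106, 0.0629, 0.0293]
tcp_rot: [179.9, 0.1, 90.0]
wrist_force: [2.5, -8.5, 4.5]
gripper_width: 0.0677
time: 23.85
position: [0.6105, 0.0631, 0.0293]
tcp_rot: [179.9, 0.0, 90.0]
wrist_force: [1.2, -7.1, 5.1]
gripper_width: 0.0678
{'time': 23.85, 'q': [2.5008, 35.9435, 84.92, -0.055, 59.0331, 2.5382], 'position': [0.6105, 0.0631, 0.0293], 'tcp_rot': [179.8946, 0.0426, 89.9909], 'wrist_force': [1.2108, -7.1481, 5.0634], 'gripper_width': 0.0678}
```

View pics/m19.png

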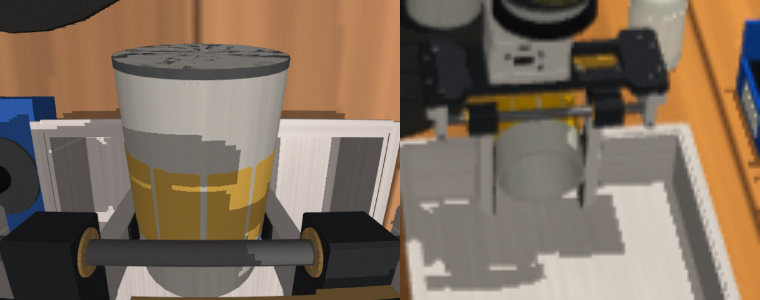

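Steeper now: the foot face is visible in the wrist view. I'll lift at 60 N grip and shake along y.

```bash

python3 -m handwheel '[[[-0.015,0,-0.02],0],[[-0.06,0,-0.04],0],[[-0.06,0,-0.04],0],[[-0.06,0,-0.04],0],[[-0.06,0,-0.04],0]]'
python3 -c "
from h import *
F=[]
for n in ['wrist','side','scene']:
    g=grab(n,n+'20.png');F.append(robot.state()['wrist_force'])
print(np.mean(F,0))
cv2.imwrite('pics/m20.png',cv2.resize(np.hstack([cv2.imread('pics/scene20.png')[180:420,200:400],cv2.imread('pics/side20.png')[160:400,290:450]]),None,fx=2.2,fy=2.2,interpolation=cv2.INTER_CUBIC))"
```

```text
time: 24.45
position: [0.6092, 0.0047, 0.0676]
tcp_rot: [-179.9, -0.0, 90.0]
wrist_force: [-1.0, 1.2, -2.7]
gripper_width: 0.0678
[ 0.51737089  0.08868377 -2.76562864]
```

View pics/m20.png

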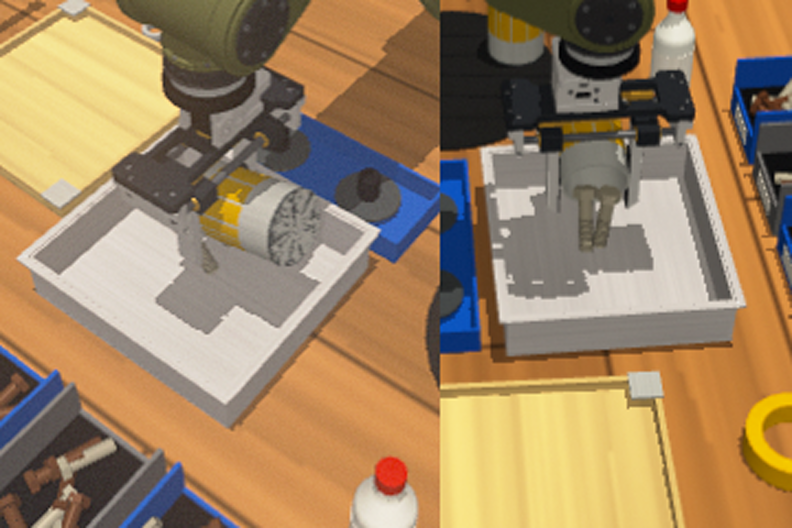

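The bolts are sliding out (side view ~(590,220) in the crop). I'll raise and wait.

```bash

python3 -m handwheel '[[[0,0,-0.03],0],[[-0.01,0,-0.05],0],[[0,0,-0.05],0],[[0,0,-0.05],0],[[0,0,-0.05],0],[[0,0,-0.05],0]]'
python3 -c "
from h import *
F=[]
for n in ['wrist','side','scene']:
    g=grab(n,n+'21.png');F.append(robot.state()['wrist_force'])
print(np.mean(F,0))
cv2.imwrite('pics/m21.png',cv2.resize(np.hstack([cv2.imread('pics/scene21.png')[180:420,200:400],cv2.imread('pics/side21.png')[160:400,290:450]]),None,fx=2.2,fy=2.2,interpolation=cv2.INTER_CUBIC))"
```

```text
time: 25.2
position: [0.6094, 0.0043, 0.1173]
tcp_rot: [-179.9, -0.0, 90.0]
wrist_force: [-0.9, 0.1, -1.0]
gripper_width: 0.0675
[ 0.39205509 -0.6057519  -1.47624308]
```

View pics/m21.png

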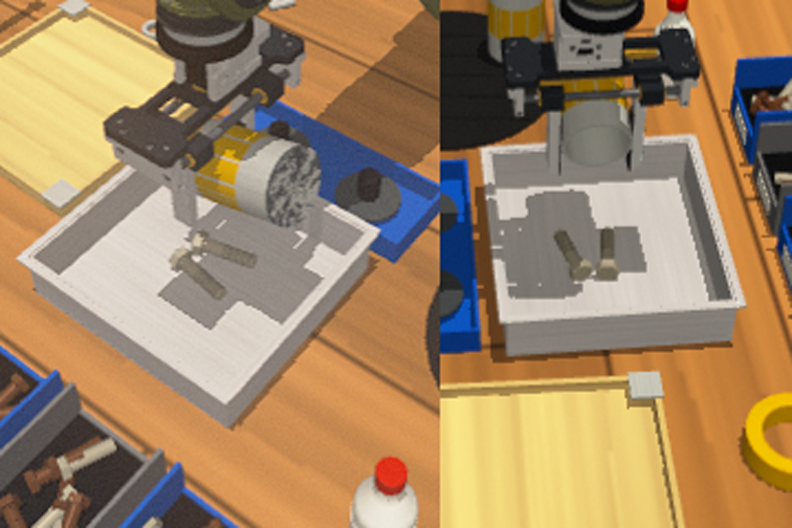

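Both bolts are out and lying in the tray. I'll ease the grip so the tin swings upright by gravity.

```bash

python3 -m handwheel '[[[0,0,0],0],[[0,0,0],0],[[0,0,0],0],[[0,0,0],0],[[0,0,0],0]]' 0.05 8
python3 -c "
from h import *
f=grab('side','d22.png');print(onz(f,280,452,.1),onz(f,405,447,.1),onz(f,345,465,.1))
g=grab('scene','s22.png')
cv2.imwrite('pics/m22.png',cv2.resize(np.hstack([cv2.imread('pics/s22.png')[180:420,200:400],cv2.imread('pics/d22.png')[160:400,290:450]]),None,fx=2.2,fy=2.2,interpolation=cv2.INTER_CUBIC))"
```

```text
time: 25.85
position: [0.6098, 0.004, 0.1185]
tcp_rot: [180.0, -0.0, 90.0]
wrist_force: [-0.0, -0.8, -1.1]
gripper_width: 0.068
[ 0.41723924 -0.47632542  0.1       ] [ 0.6166675  -0.48499391  0.1       ] [ 0.51763401 -0.50712868  0.1       ]
```

View pics/m22.png

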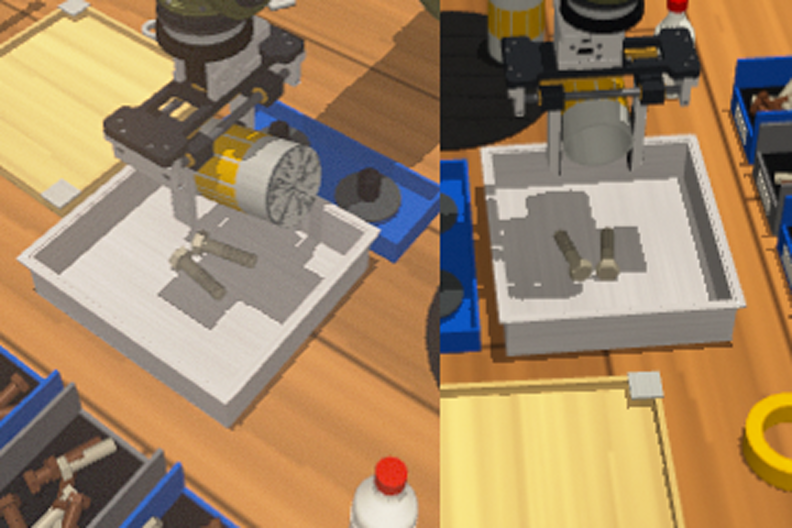

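```bash

python3 -m handwheel '[[[0,0,0],0],[[0,0,0],0],[[0,0,0],0],[[0,0,0],0],[[0,0,0],0]]' 0.05 4.5
python3 -c "
from h import *
g=grab('scene','s23.png');g=grab('side','d23.png')
cv2.imwrite('pics/m23.png',cv2.resize(np.hstack([cv2.imread('pics/s23.png')[180:420,200:400],cv2.imread('pics/d23.png')[160:400,290:450]]),None,fx=2.2,fy=2.2,interpolation=cv2.INTER_CUBIC))"
```

```text
time: 26.45
position: [0.6098, 0.004, 0.1184]
tcp_rot: [-180.0, -0.0, 90.0]
wrist_force: [-0.2, 0.3, -1.9]
gripper_width: 0.068
```

View pics/m23.png

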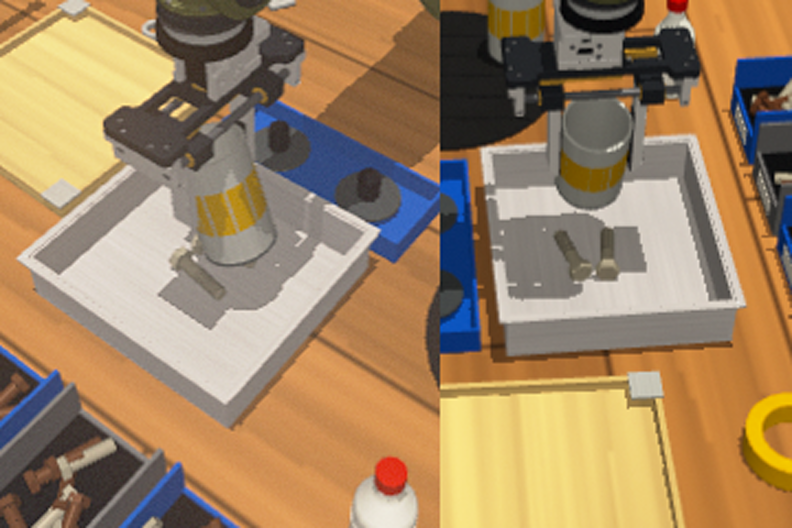

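The tin hangs about 30° off vertical. I'll square it up by pressing its foot against the inside of the tray's +y wall.

```bash

python3 -m handwheel '[[[0,0,0.022],0],[[0.02,0,0.022],0],[[0.035,0,0.023],0],[[0.048,0,0.023],0],[[0.06,0,0.023],0],[[0.068,0,0.023],0],[[0.074,0,0.023],0],[[0.074,0,0.023],0]]' 0.05 6
python3 -c "
from h import *
st()
g=grab('scene','s24.png');g=grab('side','d24.png')
cv2.imwrite('pics/m24.png',cv2.resize(np.hstack([cv2.imread('pics/s24.png')[180:420,200:400],cv2.imread('pics/d24.png')[160:400,290:450]]),None,fx=2.2,fy=2.2,interpolation=cv2.INTER_CUBIC))"
```

```text
time: 27.35
position: [0.6099, 0.0785, 0.0957]
tcp_rot: [180.0, 0.0, 90.1]
wrist_force: [0.2, -0.6, -1.4]
gripper_width: 0.0677
{'time': 27.35, 'q': [3.9273, 31.3043, 82.3979, -0.0035, 66.2758, 3.8737], 'position': [0.6099, 0.0785, 0.0957], 'tcp_rot': [179.9778, 0.0017, 90.055], 'wrist_force': [0.1958, -0.5583, -1.39], 'gripper_width': 0.0677}
```

View pics/m24.png

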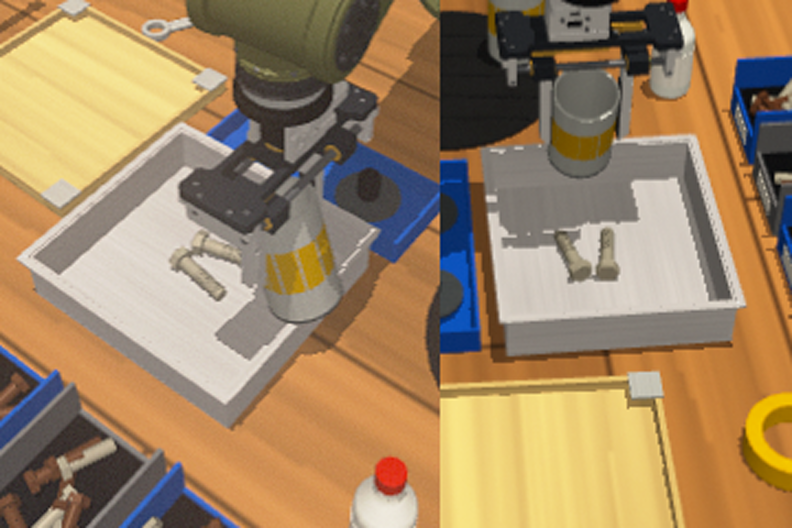

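```bash

python3 -c "
from h import *
g=grab('wrist','w25.png')"
```

```text
(no output)
```

View pics/w25.png

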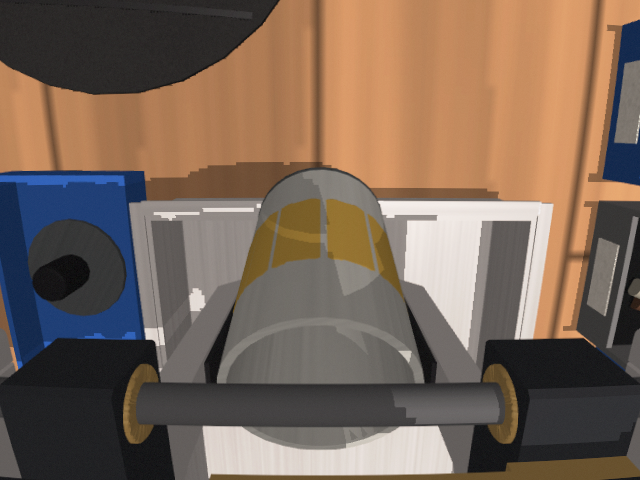

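The foot rode up over the wall top. I'll back off, lower and push again.

```bash

python3 -m handwheel '[[[-0.04,0,0],0],[[-0.065,0,0],0],[[-0.065,0,0.034],0],[[-0.04,0,0.034],0],[[-0.025,0,0.034],0],[[-0.015,0,0.034],0],[[-0.007,0,0.034],0],[[-0.007,0,0.034],0]]' 0.05 8
python3 -c "
from h import *
st()
g=grab('wrist','w26.png');g=grab('side','d26.png')
cv2.imwrite('pics/m26.png',np.hstack([cv2.resize(cv2.imread('pics/w26.png'),(480,360)),cv2.resize(cv2.imread('pics/d26.png')[160:400,290:450],(240,360))]))"
```

```text
time: 28.3
position: [0.6101, 0.0717, 0.062]
tcp_rot: [179.9, -0.0, 90.1]
wrist_force: [0.1, 0.5, -2.1]
gripper_width: 0.0677
{'time': 28.3, 'q': [3.2856, 33.5355, 83.8483, 0.0067, 62.5535, 3.217], 'position': [0.6101, 0.0717, 0.062], 'tcp_rot': [179.9377, -0.0095, 90.0655], 'wrist_force': [0.1426, 0.517, -2.1014], 'gripper_width': 0.0677}
```

View pics/m26.png

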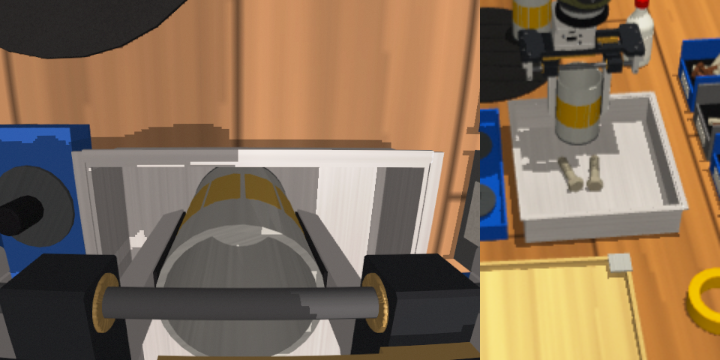

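The tin is upright now and visibly empty. Carrying it to the empties tray.

```bash

python3 -m handwheel '[[[0,0,-0.03],0],[[0,0,-0.07],0],[[0,0,-0.10],0],[[-0.04,0,-0.10],0],[[-0.09,0,-0.10],0],[[-0.13,-0.02,-0.10],0],[[-0.17,-0.05,-0.10],0],[[-0.17,-0.05,-0.10],0]]' 0.05 20
python3 -m handwheel '[[[-0.04,-0.01,0],0],[[-0.08,-0.03,0],0],[[-0.12,-0.045,0],0],[[-0.16,-0.045,0],0],[[-0.20,-0.045,0],0],[[-0.24,-0.045,0],0],[[-0.277,-0.045,0],0],[[-0.277,-0.045,0],0]]'
python3 -c "
from h import *
st();to(.515,-.375,.07,90)
g=grab('scene','s27.png');g=grab('side','d27.png')
cv2.imwrite('pics/m27.png',cv2.resize(np.hstack([cv2.imread('pics/s27.png')[100:300,140:340],cv2.imread('pics/d27.png')[260:460,220:420]]),None,fx=2,fy=2,interpolation=cv2.INTER_CUBIC))"
```

```text
time: 29.2
position: [0.5573, -0.1032, 0.1615]
tcp_rot: [-180.0, 0.0, 89.7]
wrist_force: [0.4, 0.3, -0.3]
gripper_width: 0.0678
time: 30.0
position: [0.514, -0.3797, 0.1608]
tcp_rot: [-180.0, 0.0, 89.8]
wrist_force: [-0.4, 0.9, -1.6]
gripper_width: 0.0677
{'time': 30.0, 'q': [-39.7352, 30.6391, 74.2872, -0.0087, 75.0774, -39.5411], 'position': [0.514, -0.3797, 0.1608], 'tcp_rot': [-179.9918, 0.0041, 89.8081], 'wrist_force': [-0.4096, 0.8659, -1.6341], 'gripper_width': 0.0677}
shift [0.0048 0.001  0.0908] turn -0.19 z 0.1608
```

View pics/m27.png

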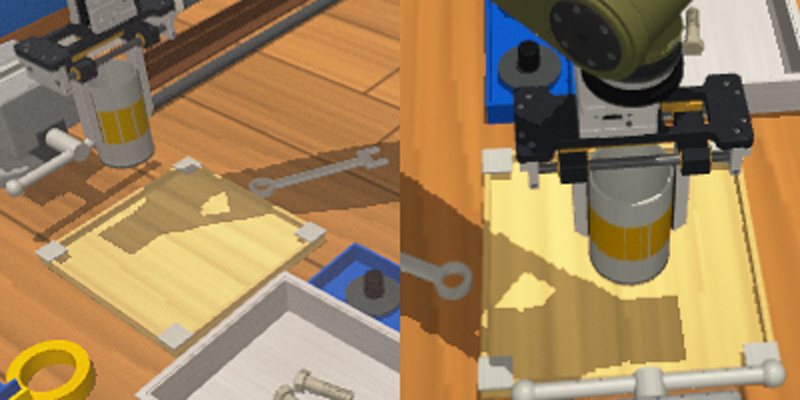

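```bash

python3 -m handwheel '[[[0.005,0,0.03],0],[[0.005,0,0.06],0],[[0.005,0,0.08],0],[[0.005,0,0.09],0],[[0.005,0,0.09],0]]'
python3 -m handwheel '[[[0,0,0.003],0],[[0,0,0.006],0],[[0,0,0.006],0]]' 0.05 8
python3 -c "
from h import *
st()
g=grab('scene','s28.png');g=grab('side','d28.png')
cv2.imwrite('pics/m28.png',cv2.resize(np.hstack([cv2.imread('pics/s28.png')[100:300,140:340],cv2.imread('pics/d28.png')[260:460,220:420]]),None,fx=2,fy=2,interpolation=cv2.INTER_CUBIC))"
```

```text
time: 30.6
position: [0.5148, -0.37, 0.0706]
tcp_rot: [-179.9, -0.1, 90.1]
wrist_force: [-0.1, 1.8, -1.6]
gripper_width: 0.0681
time: 30.9
position: [0.515, -0.3711, 0.0658]
tcp_rot: [180.0, 0.0, 90.0]
wrist_force: [0.1, -0.4, -2.7]
gripper_width: 0.0677
{'time': 30.9, 'q': [-39.0796, 35.6461, 79.8362, 0.0024, 64.4833, -39.0967], 'position': [0.515, -0.3711, 0.0658], 'tcp_rot': [179.972, 0.02, 90.0161], 'wrist_force': [0.0706, -0.4269, -2.6759], 'gripper_width': 0.0677}
```

View pics/m28.png

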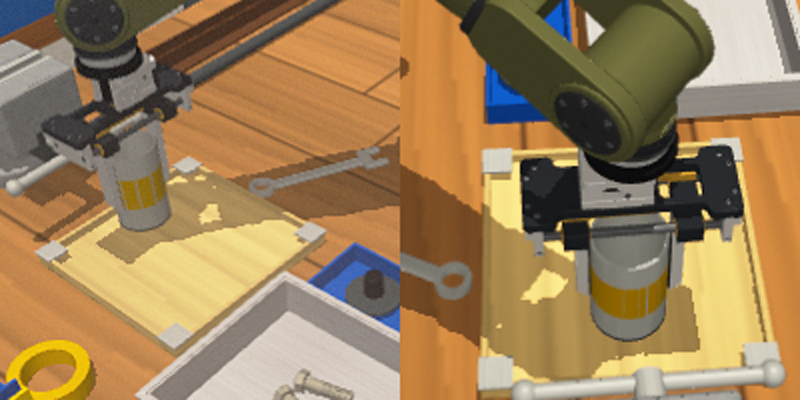

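```bash

python3 -m handwheel '[[[0,0,0.004],0],[[0,0,0.004],0]]' 
python3 -m handwheel '[[[0,0,0.004],0],[[0,0,0.004],0]]' 
python3 -m handwheel '[[[0,0,0.004],0],[[0,0,0.004],0]]' 
```

```text
time: 31.2
position: [0.5147, -0.3709, 0.061]
tcp_rot: [-180.0, -0.0, 90.0]
wrist_force: [0.5, 0.1, -1.5]
gripper_width: 0.0683
time: 31.4
position: [0.5147, -0.3709, 0.0568]
tcp_rot: [-180.0, -0.0, 90.0]
wrist_force: [0.3, -0.0, -1.6]
gripper_width: 0.0679
time: 31.6
position: [0.5147, -0.3709, 0.0528]
tcp_rot: [-180.0, -0.0, 90.0]
wrist_force: [-0.4, 0.7, -1.8]
gripper_width: 0.0679
```

```bash

python3 -m handwheel '[[[0,0,0.004],0],[[0,0,0.004],0]]' 
python3 -m handwheel '[[[0,0,0.004],0],[[0,0,0.004],0]]' 
python3 -m handwheel '[[[0,0,0.004],0],[[0,0,0.004],0]]' 
python3 -c "
from h import *
st()
g=grab('scene','s29.png');g=grab('side','d29.png')
cv2.imwrite('pics/m29.png',cv2.resize(np.hstack([cv2.imread('pics/s29.png')[100:300,140:340],cv2.imread('pics/d29.png')[260:460,220:420]]),None,fx=2,fy=2,interpolation=cv2.INTER_CUBIC))"
```

```text
time: 31.8
position: [0.5147, -0.3709, 0.0489]
tcp_rot: [-180.0, -0.0, 90.0]
wrist_force: [-0.7, -0.9, -1.8]
gripper_width: 0.0674
time: 32.0
position: [0.5147, -0.3709, 0.0448]
tcp_rot: [-180.0, -0.0, 90.0]
wrist_force: [0.2, -0.6, -2.0]
gripper_width: 0.068
time: 32.2
position: [0.515, -0.371, 0.0413]
tcp_rot: [180.0, 0.0, 90.0]
wrist_force: [0.6, -0.3, -1.4]
gripper_width: 0.068
{'time': 32.2, 'q': [-39.0788, 37.4141, 80.5886, 0.0027, 61.9916, -39.0994], 'position': [0.515, -0.371, 0.0413], 'tcp_rot': [179.9941, 0.0017, 90.0193], 'wrist_force': [0.5795, -0.2609, -1.3739], 'gripper_width': 0.068}
```

View pics/m29.png

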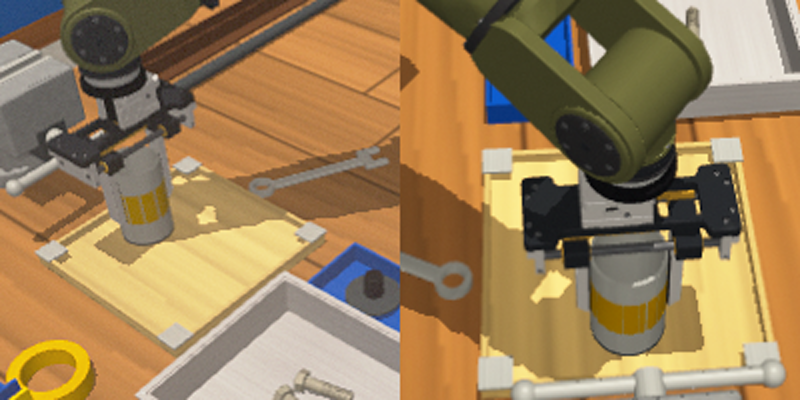

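```bash

python3 -c "
from h import *
f=grab('side')
for z in (.0,.006,.02,.04): print(z,proj(f,(.515,-.405,z)), proj(f,(.515,-.337,z)))
o,d=ray(f,334,436); print(o+d*((-.405-o[1])/d[1]))
g=grab('scene');print([proj(g,(.515+.024,-.371+.024,z)) for z in (.006,.02,.04)])
g=grab('wrist','w30.png')
"
```

```text
0.0 [335.65609286 439.91603041] [331.79499834 406.85970055]
0.006 [335.69255921 438.10554415] [331.8173904  405.02502823]
0.02 [335.77871813 433.83291909] [331.87029008 400.69715275]
0.04 [335.90447198 427.60938562] [331.94748503 394.39772028]
[ 0.51189402 -0.405       0.01338187]
[array([213.20987575, 222.66684469]), array([212.23201648, 218.60585479]), array([210.80651106, 212.68216287])]
```

View pics/w30.png

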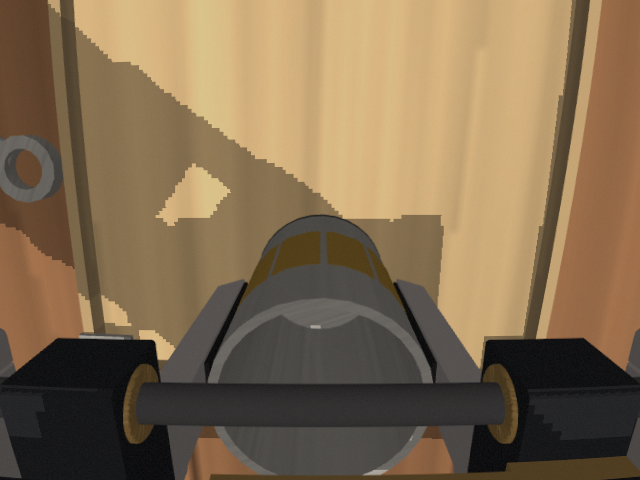

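```bash

python3 -m handwheel '[[[0,0,0.003],0],[[0,0,0.003],0]]' 
python3 -m handwheel '[[[0,0,0.003],0],[[0,0,0.003],0]]' 
python3 -m handwheel '[[[0,0,0.003],0],[[0,0,0.003],0]]' 
python3 -c "
from h import *
g=grab('wrist','w31.png');s=robot.state()['position']
for zt in (.006+.11,.13):
  P=[proj(g,(s[0]+.034*np.cos(t),s[1]+.034*np.sin(t),zt)) for t in np.arange(4)*np.pi/2];print(zt,np.round(P).tolist())
"
```

```text
time: 32.65
position: [0.5151, -0.3712, 0.0391]
tcp_rot: [180.0, 0.0, 90.0]
wrist_force: [-1.2, 1.1, 3.8]
gripper_width: 0.0679
time: 32.85
position: [0.5151, -0.3716, 0.0365]
tcp_rot: [180.0, 0.1, 90.0]
wrist_force: [-2.6, -1.0, 7.1]
gripper_width: 0.0679
time: 33.05
position: [0.5151, -0.3718, 0.0337]
tcp_rot: [179.9, 0.1, 90.0]
wrist_force: [-2.6, -0.7, 7.6]
gripper_width: 0.0678
0.116 [[440.0, 412.0], [319.0, 302.0], [199.0, 412.0], [319.0, 504.0]]
0.13 [[455.0, 448.0], [319.0, 327.0], [183.0, 448.0], [319.0, 546.0]]
```

View pics/w31.png

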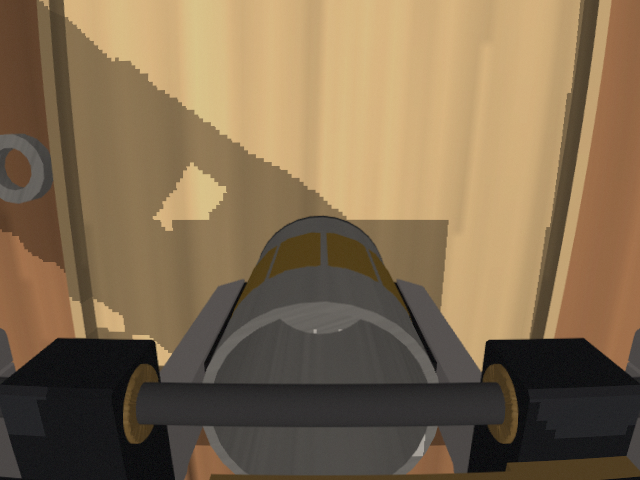

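Contact at about 7 N, and the mouth outline matches an upright tin: top edge at row 302, same as predicted. Releasing.

```bash

python3 -m handwheel '[[[0,0,-0.004],0],[[0,0,-0.005],0]]' 
python3 -m handwheel '[[[0,0,0],0],[[0,0,0],0],[[0,0,0],0],[[0,0,0],0],[[0,0,0],0]]' 0.094
python3 -m handwheel '[[[0,0,-0.03],0],[[0,0,-0.08],0],[[0,0,-0.13],0],[[0,0,-0.16],0],[[0,0,-0.16],0]]'
python3 -c "
from h import *
st();to(.567,.358,.2,90)
g=grab('scene','s32.png');g=grab('side','d32.png')"
```

```text
time: 33.3
position: [0.515, -0.3711, 0.0378]
tcp_rot: [180.0, 0.0, 90.0]
wrist_force: [0.6, -0.4, -1.5]
gripper_width: 0.0677
time: 33.8
position: [0.5149, -0.371, 0.0374]
tcp_rot: [-180.0, -0.0, 90.0]
wrist_force: [-0.6, -0.0, 0.4]
gripper_width: 0.0939
time: 34.3
position: [0.5161, -0.372, 0.2027]
tcp_rot: [179.6, 0.3, 90.0]
wrist_force: [0.3, -0.1, 0.3]
gripper_width: 0.0942
{'time': 34.3, 'q': [-39.0794, 28.1957, 72.301, 0.0003, 79.0452, -39.0989], 'position': [0.5161, -0.372, 0.2027], 'tcp_rot': [179.6443, 0.2886, 90.0185], 'wrist_force': [0.2801, -0.1261, 0.3364], 'gripper_width': 0.0942}
shift [ 7.30e-01  5.11e-02 -7.00e-04] turn 0.02 z 0.2027
```

View pics/s32.png

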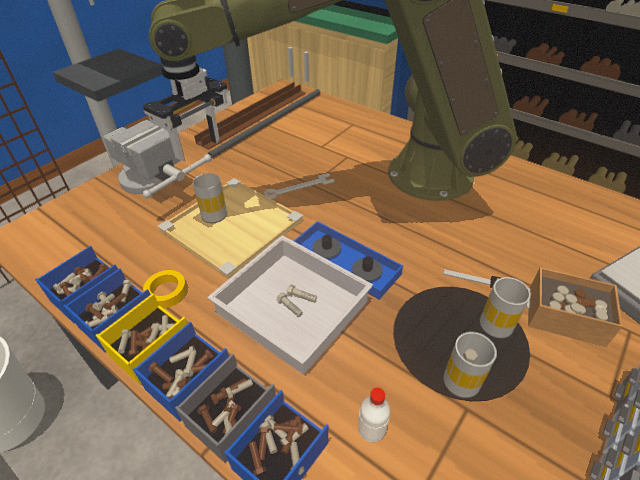

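View pics/d32.png

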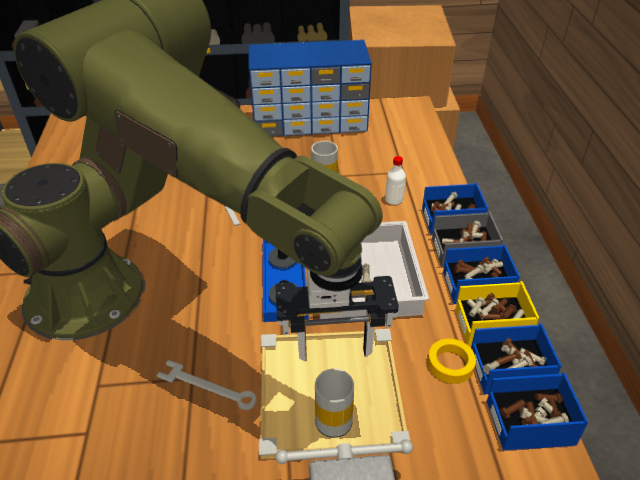

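Tin A is upright in the empties tray (scene 210,198), with two bolts in the bolt tray. Now tin C (470,365).

```bash

python3 -m handwheel '[[[0.39,0.05,0],0],[[0.39,0.05,0],0],[[0.39,0.05,0],0],[[0.39,0.05,0],0],[[0.39,0.05,0],0],[[0.39,0.05,0],0],[[0.39,0.05,0],0],[[0.39,0.05,0],0]]'
python3 -m handwheel '[[[0.34,0,0],0],[[0.34,0,0],0],[[0.34,0,0],0],[[0.34,0,0],0],[[0.34,0,0],0],[[0.34,0,0],0],[[0.34,0,0],0],[[0.34,0,0],0]]'
python3 -c "
from h import *
f=grab('wrist','w33.png');to(.5665,.358,.082,90)
P=[proj(f,(.5665+.034*np.cos(t),.358+.034*np.sin(t),.115)) for t in np.arange(4)*np.pi/2];print(np.round(P).tolist())"
```

```text
time: 35.2
position: [0.5641, 0.0214, 0.1956]
tcp_rot: [-179.8, -0.0, 90.0]
wrist_force: [0.2, -0.6, -0.0]
gripper_width: 0.0939
time: 36.0
position: [0.5629, 0.3631, 0.1943]
tcp_rot: [-179.8, 0.1, 90.3]
wrist_force: [-1.0, -0.8, -0.3]
gripper_width: 0.094
shift [-0.0025  0.0034  0.1125] turn 0.19 z 0.1945
[[377.0, 259.0], [326.0, 208.0], [274.0, 258.0], [325.0, 306.0]]
```

View pics/w33.png

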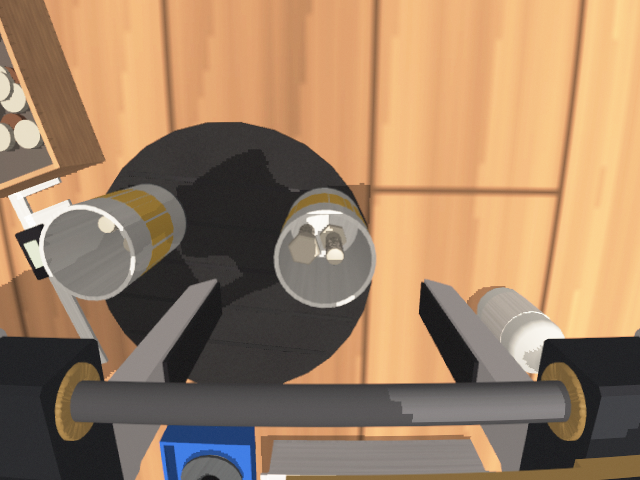

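The outline matches the prediction; C holds two bolts. Descend and grip.

```bash

python3 -m handwheel '[[[-0.002,0.003,0.04],0],[[-0.002,0.003,0.08],0],[[-0.002,0.003,0.10],0],[[-0.002,0.003,0.112],0],[[-0.002,0.003,0.112],0]]'
python3 -m handwheel '[[[0,0,0],0],[[0,0,0],0],[[0,0,0],0],[[0,0,0],0],[[0,0,0],0],[[0,0,0],0]]' 0.05 20
python3 -m handwheel '[[[0,0,-0.02],0],[[0,0,-0.06],0],[[0,0,-0.10],0],[[0,0,-0.10],0],[[0,0,-0.10],0]]'
python3 -c "
from h import *
F=[]
for i in range(4): grab('scene');F.append(robot.state()['wrist_force'])
print(np.mean(F,0));to(.61,.165,.092,90)"
```

```text
time: 36.55
position: [0.5672, 0.3558, 0.0835]
tcp_rot: [-179.8, 0.1, 90.0]
wrist_force: [-0.3, -0.0, 0.1]
gripper_width: 0.0939
time: 37.15
position: [0.5677, 0.3573, 0.0866]
tcp_rot: [180.0, -0.0, 90.0]
wrist_force: [-3.5, 0.1, 6.1]
gripper_width: 0.0705
time: 37.65
position: [0.5677, 0.3569, 0.1855]
tcp_rot: [180.0, -0.0, 90.0]
wrist_force: [-0.0, -1.3, -5.5]
gripper_width: 0.0704
[-0.28892942 -0.13468065 -4.49540673]
shift [-0.1916  0.043   0.0917] turn 0.02 z 0.1836
```

```bash

python3 -c "
from h import *
g=grab('scene','s34.png');g=grab('side','d34.png');grab('wrist','w34.png')
cv2.imwrite('pics/m34.png',np.hstack([cv2.resize(cv2.imread('pics/s34.png')[200:440,360:600],(300,300)),cv2.resize(cv2.imread('pics/w34.png'),(400,300))]))"
```

```text
(no output)
```

View pics/m34.png

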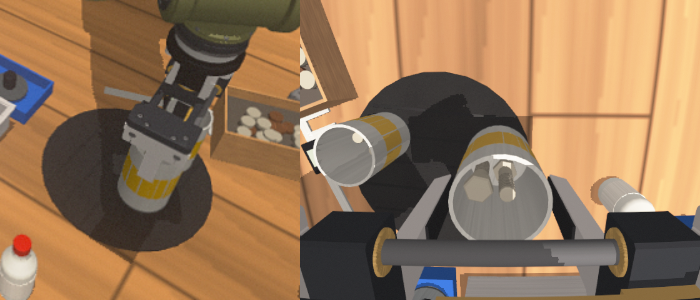

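Held with three bolts (4.5 N). Over to the wall and lever.

```bash

python3 -m handwheel '[[[-0.05,0.02,0],0],[[-0.10,0.043,0],0],[[-0.15,0.043,0],0],[[-0.201,0.043,0],0],[[-0.201,0.043,0.03],0],[[-0.201,0.043,0.07],0],[[-0.201,0.043,0.09],0],[[-0.201,0.043,0.09],0]]' 
python3 -c "
from h import *
to(.61,.156,.0945,90)"
python3 -m handwheel '[[[0,0,0],0],[[-0.012,0,0],0],[[-0.024,0,-0.001],0],[[-0.038,0,-0.002],0],[[-0.048,0,-0.001],0],[[-0.059,0,0.001],0],[[-0.069,0,0.004],0],[[-0.069,0,0.004],0]]' 0.05 15
python3 -c "
from h import *
to(.61,.060,.039,90);g=grab('scene','s35.png');g=grab('side','d35.png')
cv2.imwrite('pics/m35.png',cv2.resize(np.hstack([cv2.imread('pics/s35.png')[180:420,200:400],cv2.imread('pics/d35.png')[160:400,290:450]]),None,fx=2.2,fy=2.2,interpolation=cv2.INTER_CUBIC))"
```

```text
time: 38.8
position: [0.6092, 0.1555, 0.0921]
tcp_rot: [-179.7, 0.1, 90.0]
wrist_force: [-0.1, 0.1, -3.9]
gripper_width: 0.0703
shift [ 0.0005  0.0008 -0.0024] turn -0.0 z 0.0921
time: 39.6
position: [0.6118, 0.0852, 0.0932]
tcp_rot: [179.8, 0.0, 89.9]
wrist_force: [0.2, 1.2, 5.4]
gripper_width: 0.0697
shift [-0.0252 -0.002   0.0542] turn -0.08 z 0.0932
```

View pics/m35.png

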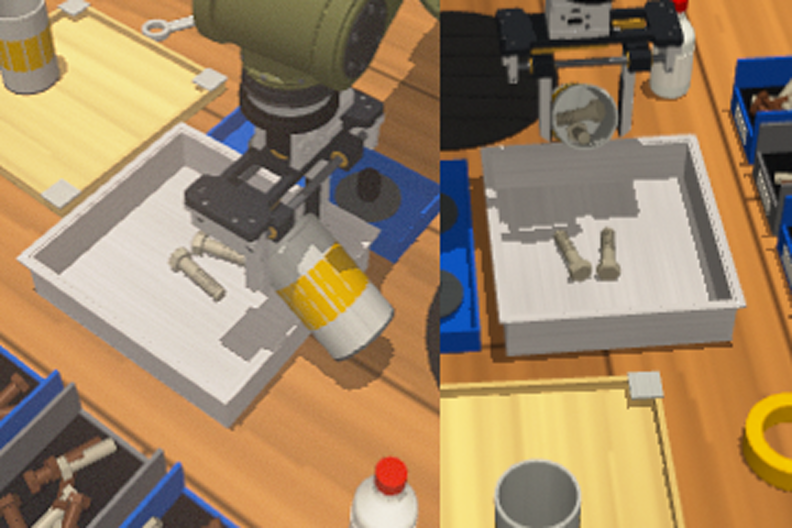

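```bash

python3 -m handwheel '[[[-0.012,0,0.009],0],[[-0.020,0,0.020],0],[[-0.025,0,0.034],0],[[-0.025,0,0.046],0],[[-0.024,0,0.056],0],[[-0.022,0,0.062],0],[[-0.022,0,0.062],0],[[-0.022,0,0.062],0]]' 0.05 15
python3 -m handwheel '[[[0,0,0],0],[[0,0,0],0],[[0,0,0],0],[[0,0,0],0],[[0,0,0],0],[[0,0,0],0]]' 0.05 60
python3 -c "
from h import *
st();g=grab('wrist','w36.png');g=grab('side','d36.png')
b=cv2.imread('pics/d36.png')[180:280,310:430];a=cv2.imread('pics/w36.png')
cv2.imwrite('pics/m36.png',np.hstack([cv2.resize(a,(400,300)),cv2.resize(b,(360,300))]))"
```

```text
time: 40.5
position: [0.6118, 0.0623, 0.0306]
tcp_rot: [179.9, 0.2, 89.9]
wrist_force: [1.7, -12.9, 2.4]
gripper_width: 0.0703
time: 41.1
position: [0.6116, 0.0625, 0.0307]
tcp_rot: [179.9, 0.1, 90.0]
wrist_force: [0.7, -12.2, 2.2]
gripper_width: 0.0696
{'time': 41.1, 'q': [2.4909, 35.9557, 84.6873, -0.1758, 59.2407, 2.6273], 'position': [0.6116, 0.0625, 0.0307], 'tcp_rot': [179.877, 0.1458, 89.9532], 'wrist_force': [0.7488, -12.2307, 2.244], 'gripper_width': 0.0696}
```

View pics/m36.png

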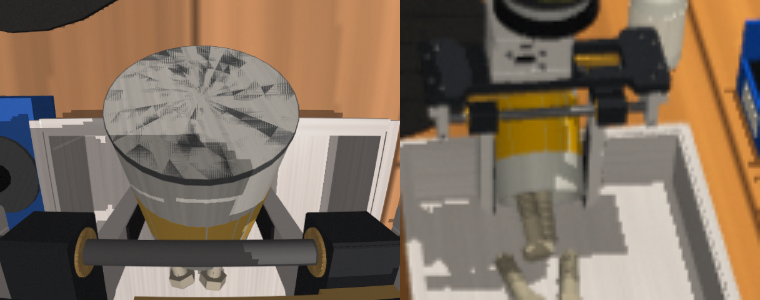

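Very steep now, and the bolts are coming out. Lift.

```bash

python3 -m handwheel '[[[-0.015,0,-0.02],0],[[-0.05,0,-0.05],0],[[-0.05,0,-0.09],0],[[-0.04,0,-0.09],0],[[-0.05,0,-0.09],0],[[-0.05,0,-0.09],0],[[-0.05,0,-0.09],0],[[-0.05,0,-0.09],0]]'
python3 -c "
from h import *
F=[]
for n in ['wrist','side','scene']:
    g=grab(n,n+'37.png');F.append(robot.state()['wrist_force'])
print(np.mean(F,0));st()
cv2.imwrite('pics/m37.png',cv2.resize(np.hstack([cv2.imread('pics/scene37.png')[180:420,200:400],cv2.imread('pics/side37.png')[160:400,290:450]]),None,fx=2.2,fy=2.2,interpolation=cv2.INTER_CUBIC))"
```

```text
time: 42.0
position: [0.6105, 0.015, 0.1187]
tcp_rot: [-179.9, -0.0, 90.0]
wrist_force: [-0.7, -0.2, -2.6]
gripper_width: 0.0697
[ 0.00969951  0.07068246 -2.17778642]
{'time': 42.15, 'q': [-2.0205, 29.3779, 81.9891, -0.0015, 68.6656, -2.0452], 'position': [0.6107, 0.0151, 0.1191], 'tcp_rot': [-179.9674, 0.0002, 90.0251], 'wrist_force': [0.1443, 0.3124, -1.9785], 'gripper_width': 0.0696}
```

View pics/m37.png

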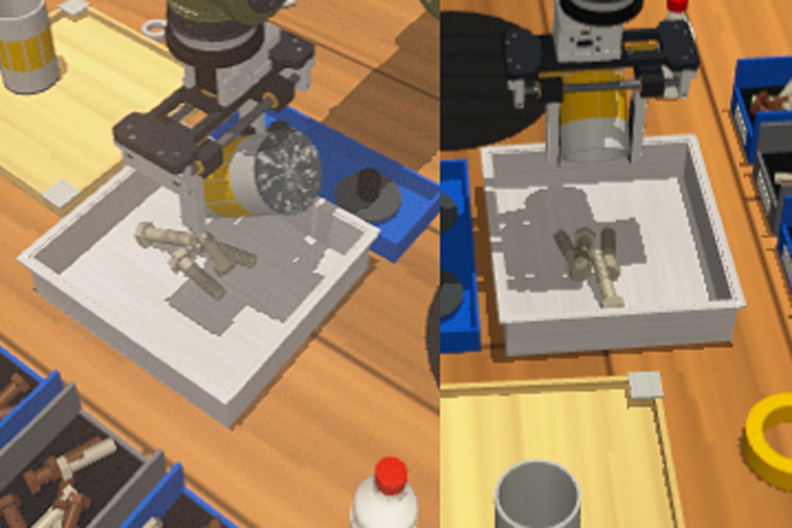

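Empty (2.2 N, nothing visible in it). Ease the grip to let it swing upright.

```bash

python3 -m handwheel '[[[0,0,0],0],[[-0.02,0,-0.01],0],[[-0.02,0,-0.01],0],[[-0.02,0,-0.01],0],[[-0.02,0,-0.01],0],[[-0.02,0,-0.01],0]]' 0.05 4.5
python3 -c "
from h import *
for n in ['wrist','side','scene']: g=grab(n,n+'38.png')
st()
cv2.imwrite('pics/m38.png',cv2.resize(np.hstack([cv2.imread('pics/scene38.png')[180:420,200:400],cv2.imread('pics/side38.png')[160:400,290:450]]),None,fx=2.2,fy=2.2,interpolation=cv2.INTER_CUBIC))"
```

```text
time: 42.75
position: [0.6107, -0.0044, 0.1291]
tcp_rot: [-180.0, -0.0, 90.0]
wrist_force: [-1.0, -0.2, -2.2]
gripper_width: 0.0681
{'time': 42.9, 'q': [-3.8699, 28.7486, 81.4952, 0.0116, 69.7724, -3.9123], 'position': [0.6107, -0.0046, 0.1293], 'tcp_rot': [-179.9846, -0.0119, 90.0383], 'wrist_force': [-0.0171, 0.5648, -1.7981], 'gripper_width': 0.0679}
```

View pics/m38.png

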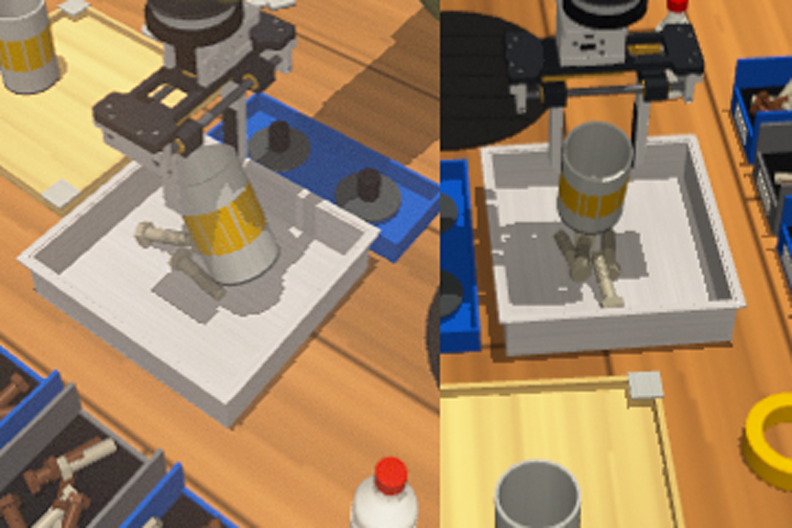

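It hangs at about 30°. I'll move over bolt-free floor, lower, and press the foot against the wall to square it.

```bash

python3 -m handwheel '[[[0.03,0,0],0],[[0.03,0,0.02],0],[[0.03,0,0.036],0],[[0.045,0,0.036],0],[[0.057,0,0.036],0],[[0.067,0,0.036],0],[[0.075,0,0.036],0],[[0.079,0,0.036],0]]' 0.05 7
python3 -c "
from h import *
for n in ['wrist','side','scene']: g=grab(n,n+'39.png')
st()
a=cv2.imread('pics/wrist39.png')
cv2.imwrite('pics/m39.png',np.hstack([cv2.resize(a,(400,300)),cv2.resize(cv2.imread('pics/scene39.png')[180:380,200:400],(300,300))]))"
```

```text
time: 43.7
position: [0.6109, 0.075, 0.094]
tcp_rot: [180.0, 0.0, 90.1]
wrist_force: [0.4, -2.9, -0.8]
gripper_width: 0.0679
{'time': 43.85, 'q': [3.5126, 31.4953, 82.4095, 0.0155, 66.0915, 3.4787], 'position': [0.6108, 0.0742, 0.0935], 'tcp_rot': [179.9971, -0.0143, 90.0277], 'wrist_force': [0.753, 0.7819, -1.4666], 'gripper_width': 0.068}
```

View pics/m39.png

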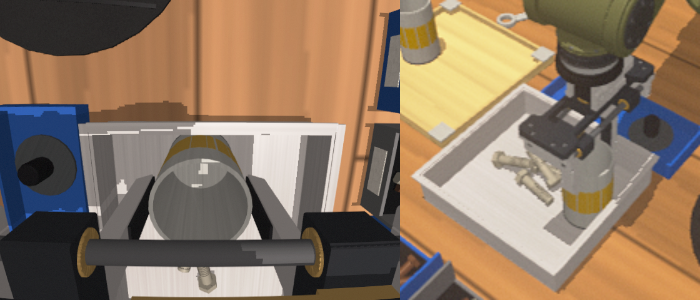

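```bash

python3 -m handwheel '[[[0,0,0],0],[[0,0,-0.03],0],[[0,0,-0.07],0],[[-0.04,0,-0.09],0],[[-0.08,0,-0.09],0],[[-0.12,-0.02,-0.09],0],[[-0.16,-0.05,-0.09],0],[[-0.16,-0.05,-0.09],0]]' 0.05 20
python3 -m handwheel '[[[-0.04,-0.03,0],0],[[-0.08,-0.046,0],0],[[-0.12,-0.046,0],0],[[-0.134,-0.046,0],0],[[-0.134,-0.046,0],0]]'
python3 -c "
from h import *
st();to(.515,-.22,.10,90)
for n in ['wrist','side','scene']: g=grab(n,n+'40.png')
f=grab('wrist');s=robot.state()['position']
for dz in (.02,.03,.04,.06):
  P=[proj(f,(s[0]+.034*np.cos(t),s[1]+.034*np.sin(t),s[2]+dz)) for t in np.arange(4)*np.pi/2];print(dz,np.round(P).tolist())
cv2.imwrite('pics/m40.png',np.hstack([cv2.imread('pics/wrist40.png')[:,100:500],cv2.imread('pics/side40.png')[:,200:500]]))"
```

```text
time: 44.65
position: [0.5584, -0.0902, 0.1835]
tcp_rot: [-179.9, 0.0, 89.7]
wrist_force: [1.0, 0.6, -3.7]
gripper_width: 0.0675
time: 45.15
position: [0.5147, -0.2215, 0.1832]
tcp_rot: [-180.0, -0.0, 89.9]
wrist_force: [0.1, 0.6, -2.5]
gripper_width: 0.0678
{'time': 45.15, 'q': [-27.0264, 19.5652, 87.0373, 0.006, 73.4105, -26.8988], 'position': [0.5147, -0.2215, 0.1832], 'tcp_rot': [-179.991, -0.0111, 89.8706], 'wrist_force': [0.1292, 0.6229, -2.5145], 'gripper_width': 0.0678}
shift [0.0014 0.0003 0.0832] turn -0.13 z 0.1832
0.02 [[399.0, 317.0], [320.0, 239.0], [240.0, 316.0], [319.0, 386.0]]
0.03 [[404.0, 327.0], [320.0, 246.0], [235.0, 327.0], [319.0, 399.0]]
0.04 [[409.0, 339.0], [320.0, 253.0], [230.0, 339.0], [319.0, 415.0]]
0.06 [[421.0, 368.0], [319.0, 272.0], [217.0, 368.0], [319.0, 451.0]]
```

View pics/m40.png

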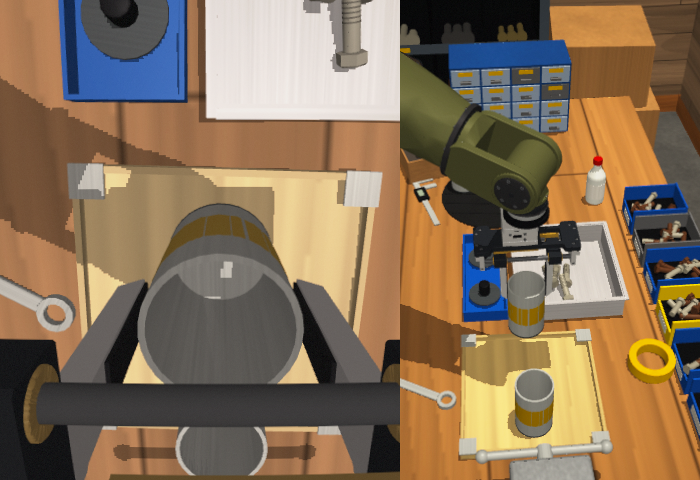

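Nearly upright, with a few degrees left that pressing on the floor will flatten. Lower.

```bash

python3 -m handwheel '[[[0.001,0,0.03],0],[[0.001,0,0.06],0],[[0.001,0,0.08],0],[[0.001,0,0.088],0],[[0.001,0,0.088],0]]' 0.05 8
python3 -m handwheel '[[[0,0,0.004],0],[[0,0,0.004],0]]' 
python3 -m handwheel '[[[0,0,0.004],0],[[0,0,0.004],0]]' 
python3 -m handwheel '[[[0,0,0.004],0],[[0,0,0.004],0]]' 
```

```text
time: 45.85
position: [0.5148, -0.2182, 0.0949]
tcp_rot: [-179.9, -0.0, 90.1]
wrist_force: [0.1, -0.0, -2.5]
gripper_width: 0.0677
time: 46.05
position: [0.5152, -0.219, 0.0921]
tcp_rot: [179.9, 0.0, 90.0]
wrist_force: [-0.1, -0.2, -1.9]
gripper_width: 0.0681
time: 46.25
position: [0.5151, -0.2191, 0.0877]
tcp_rot: [179.9, 0.0, 90.0]
wrist_force: [1.3, -0.1, -2.1]
gripper_width: 0.068
time: 46.45
position: [0.5152, -0.2194, 0.0843]
tcp_rot: [179.9, 0.1, 90.0]
wrist_force: [-0.2, -0.0, 4.3]
gripper_width: 0.068
```

```bash

python3 -m handwheel '[[[0,0,0.004],0],[[0,0,0.004],0]]' 
python3 -m handwheel '[[[0,0,0.003],0],[[0,0,0.003],0],[[0,0,-0.002],0]]' 
python3 -c "
from h import *
f=grab('wrist','w41.png');s=robot.state()['position']
P=[proj(f,(s[0]+.034*np.cos(t),s[1]+.034*np.sin(t),.116)) for t in np.arange(4)*np.pi/2];print(np.round(P).tolist())"
```

```text
time: 46.65
position: [0.5152, -0.2196, 0.0804]
tcp_rot: [179.9, 0.1, 90.0]
wrist_force: [-1.7, -1.3, 6.2]
gripper_width: 0.0676
time: 46.95
position: [0.5147, -0.2191, 0.0815]
tcp_rot: [-180.0, -0.0, 90.0]
wrist_force: [0.1, -0.6, -2.8]
gripper_width: 0.068
[[407.0, 333.0], [320.0, 249.0], [234.0, 333.0], [320.0, 407.0]]
```

View pics/w41.png

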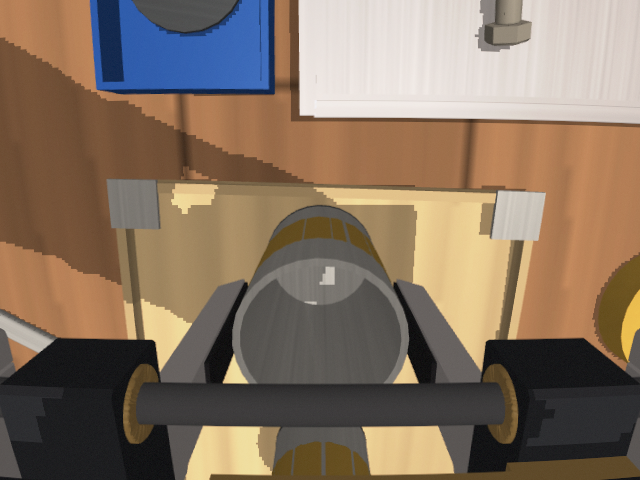

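Mouth edge at row 258 versus 249 predicted, so only a small offset. Release.

```bash

python3 -m handwheel '[[[0,0,0],0],[[0,0,0],0],[[0,0,0],0],[[0,0,0],0],[[0,0,0],0],[[0,0,0],0]]' 0.094
python3 -m handwheel '[[[0,0,-0.03],0],[[0,0,-0.08],0],[[0,0,-0.12],0],[[0,0,-0.12],0]]'
python3 -c "
from h import *
st();to(.406,.359,.2,90)
g=grab('scene','s42.png');g=grab('side','d42.png')"
```

```text
time: 47.6
position: [0.5148, -0.219, 0.0814]
tcp_rot: [-180.0, -0.0, 90.0]
wrist_force: [0.8, 0.3, 0.2]
gripper_width: 0.0939
time: 48.0
position: [0.5166, -0.2199, 0.2072]
tcp_rot: [179.5, 0.2, 90.0]
wrist_force: [1.1, 0.3, 0.7]
gripper_width: 0.0938
{'time': 48.0, 'q': [-26.7944, 18.2581, 85.5095, 0.0022, 75.7139, -26.8126], 'position': [0.5166, -0.2199, 0.2072], 'tcp_rot': [179.5363, 0.232, 90.0167], 'wrist_force': [1.0662, 0.2995, 0.6915], 'gripper_width': 0.0938}
shift [ 0.5789 -0.1105  0.004 ] turn 0.02 z 0.2072
```

View pics/s42.png

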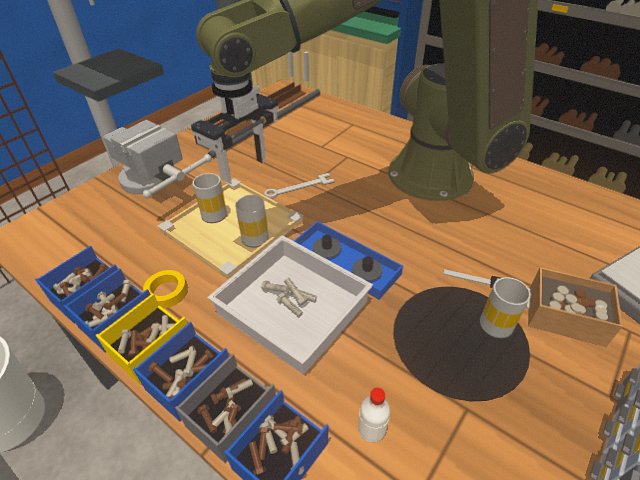

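View pics/d42.png

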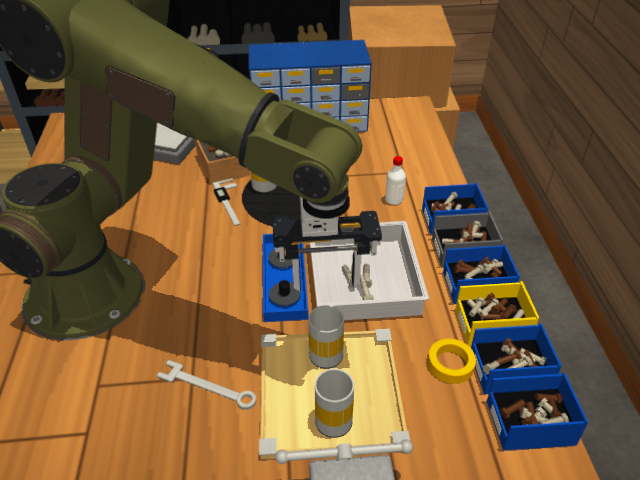

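All good: tins A (210,198) and C (252,222) are upright and five bolts are in the tray. I'll check clearance to the wooden box near tin B.

```bash
python3 - <<'E'
from h import *
f=grab('scene')
for uv in [(528,327),(616,345),(541,270)]:
    print(uv,[np.round(onz(f,*uv,z)[:2],3).tolist() for z in (0,.04,.06)])
E
```

```text
(528, 327) [[0.367, 0.416], [0.402, 0.415], [0.42, 0.415]]
(616, 345) [[0.304, 0.574], [0.343, 0.565], [0.362, 0.56]]
(541, 270) [[0.189, 0.387], [0.234, 0.387], [0.257, 0.388]]
```

```bash

python3 -m handwheel '[[[0.38,0,0],0],[[0.38,0,0],0],[[0.38,0,0],0],[[0.38,0,0],0],[[0.38,0,0],0],[[0.38,0,0],0],[[0.38,0,0],0],[[0.38,0,0],0]]'
python3 -m handwheel '[[[0.199,-0.11,0],0],[[0.199,-0.11,0],0],[[0.199,-0.11,0],0],[[0.199,-0.11,0],0],[[0.199,-0.11,0],0],[[0.199,-0.11,0],0],[[0.199,-0.11,0],0]]'
python3 -c "
from h import *
f=grab('wrist','w43.png');to(.4055,.359,.084,90)
P=[proj(f,(.4055+.034*np.cos(t),.359+.034*np.sin(t),.115)) for t in np.arange(4)*np.pi/2];print(np.round(P).tolist())"
```

```text
time: 48.95
position: [0.5137, 0.1639, 0.1998]
tcp_rot: [-179.8, 0.0, 90.1]
wrist_force: [0.3, -0.6, 0.8]
gripper_width: 0.094
time: 49.65
position: [0.4043, 0.3597, 0.2001]
tcp_rot: [-179.9, 0.1, 90.1]
wrist_force: [0.2, -0.1, -0.0]
gripper_width: 0.0936
shift [-0.      0.0009  0.1164] turn 0.01 z 0.2004
[[372.0, 250.0], [322.0, 199.0], [271.0, 249.0], [322.0, 297.0]]
```

View pics/w43.png

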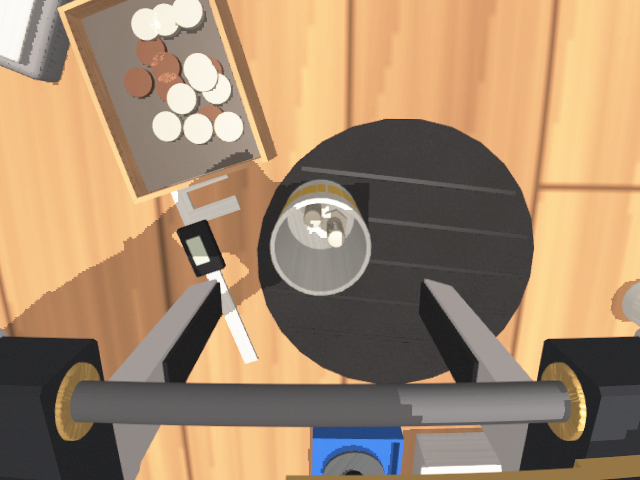

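Tin B's mouth is at (321,246), matching the prediction, with two bolts visible. Grip.

```bash

python3 -m handwheel '[[[0.001,0,0.04],0],[[0.001,0,0.08],0],[[0.001,0,0.10],0],[[0.001,0,0.116],0],[[0.001,0,0.116],0]]'
python3 -m handwheel '[[[0,0,0],0],[[0,0,0],0],[[0,0,0],0],[[0,0,0],0],[[0,0,0],0],[[0,0,0],0]]' 0.05 20
python3 -m handwheel '[[[0,0,-0.02],0],[[0,0,-0.06],0],[[0,0,-0.10],0],[[0,0,-0.10],0],[[0,0,-0.10],0]]'
python3 -c "
from h import *
F=[]
for i in range(4): grab('scene','s44.png');F.append(robot.state()['wrist_force'])
print(np.mean(F,0));to(.61,.156,.0945,90)"
```

```text
time: 50.2
position: [0.4045, 0.359, 0.0831]
tcp_rot: [-179.8, 0.2, 89.9]
wrist_force: [1.0, -0.2, -0.4]
gripper_width: 0.0939
time: 50.8
position: [0.4049, 0.3612, 0.0862]
tcp_rot: [180.0, -0.0, 90.0]
wrist_force: [-2.8, -1.5, 7.0]
gripper_width: 0.0698
time: 51.3
position: [0.4046, 0.3608, 0.1852]
tcp_rot: [180.0, -0.0, 90.0]
wrist_force: [-0.1, 0.3, -4.7]
gripper_width: 0.0706
[ 0.23854649  0.15074015 -4.66859986]
shift [-0.2044  0.2059  0.0892] turn 0.02 z 0.1838
```

```bash

python3 -m handwheel '[[[-0.204,0.206,0],0],[[-0.204,0.206,0],0],[[-0.204,0.206,0],0],[[-0.204,0.206,0],0],[[-0.204,0.206,0],0],[[-0.204,0.206,0],0],[[-0.204,0.206,0],0],[[-0.204,0.206,0],0]]' 
python3 -m handwheel '[[[0,0,0.04],0],[[0,0,0.075],0],[[0,0,0.089],0],[[0,0,0.089],0]]' 
python3 -c "
from h import *
to(.61,.156,.0945,90)"
```

```text
time: 52.3
position: [0.6107, 0.1562, 0.1838]
tcp_rot: [-179.9, 0.0, 89.9]
wrist_force: [-1.4, -0.6, -5.1]
gripper_width: 0.0702
time: 52.7
position: [0.6094, 0.1576, 0.0946]
tcp_rot: [-179.8, 0.0, 90.1]
wrist_force: [-0.1, -0.4, -4.1]
gripper_width: 0.0708
shift [-0.0016  0.0006  0.0001] turn 0.08 z 0.0946
```

```bash

python3 -m handwheel '[[[-0.002,0,0],0],[[-0.014,0,0],0],[[-0.026,0,-0.001],0],[[-0.040,0,-0.002],0],[[-0.050,0,-0.001],0],[[-0.061,0,0.001],0],[[-0.071,0,0.004],0],[[-0.071,0,0.004],0]]' 0.05 15
python3 -m handwheel '[[[-0.012,0,0.009],0],[[-0.020,0,0.020],0],[[-0.025,0,0.034],0],[[-0.025,0,0.046],0],[[-0.024,0,0.056],0],[[-0.022,0,0.062],0],[[-0.022,0,0.062],0],[[-0.022,0,0.062],0]]' 0.05 15
python3 -m handwheel '[[[0,0,0],0],[[0,0,0],0],[[0,0,0],0],[[0,0,0],0],[[0,0,0],0],[[0,0,0],0]]' 0.05 60
python3 -c "
from h import *
st();g=grab('wrist','w45.png');g=grab('side','d45.png')
b=cv2.imread('pics/d45.png')[180:280,310:430];a=cv2.imread('pics/w45.png')
cv2.imwrite('pics/m45.png',np.hstack([cv2.resize(a,(400,300)),cv2.resize(b,(360,300))]))"
```

```text
time: 53.5
position: [0.6112, 0.0842, 0.0927]
tcp_rot: [179.9, 0.0, 89.9]
wrist_force: [1.4, 0.8, 5.5]
gripper_width: 0.0694
time: 54.3
position: [0.6118, 0.0625, 0.031]
tcp_rot: [179.9, 0.1, 90.0]
wrist_force: [5.4, -9.3, 3.7]
gripper_width: 0.0695
time: 54.9
position: [0.6106, 0.0628, 0.0307]
tcp_rot: [-180.0, 0.1, 90.0]
wrist_force: [-1.5, -8.2, 6.9]
gripper_width: 0.0691
{'time': 54.9, 'q': [2.493, 35.9221, 84.7342, -0.1145, 59.3882, 2.548], 'position': [0.6106, 0.0628, 0.0307], 'tcp_rot': [-179.9599, 0.1004, 90.0033], 'wrist_force': [-1.464, -8.199, 6.8684], 'gripper_width': 0.0691}
```

View pics/m45.png

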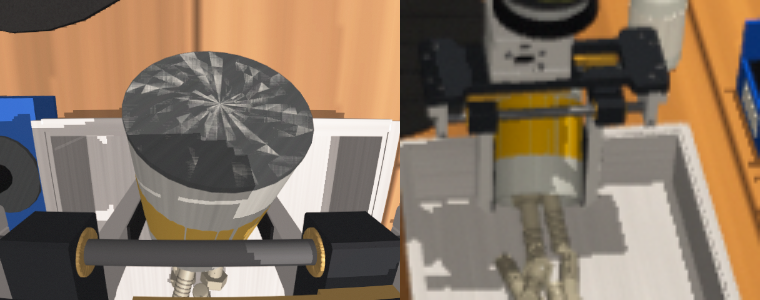

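The bolts are pouring out. Lift.

```bash

python3 -m handwheel '[[[-0.015,0,-0.02],0],[[-0.05,0,-0.05],0],[[-0.05,0,-0.10],0],[[-0.04,0,-0.10],0],[[-0.05,0,-0.10],0],[[-0.05,0,-0.10],0],[[-0.05,0,-0.10],0],[[-0.05,0,-0.10],0]]'
python3 -c "
from h import *
F=[]
for n in ['wrist','side','scene']:
    g=grab(n,n+'46.png');F.append(robot.state()['wrist_force'])
print(np.mean(F,0));st()
cv2.imwrite('pics/m46.png',cv2.resize(np.hstack([cv2.imread('pics/scene46.png')[180:420,200:400],cv2.imread('pics/side46.png')[160:400,290:450]]),None,fx=2.2,fy=2.2,interpolation=cv2.INTER_CUBIC))"
```

```text
time: 55.8
position: [0.6104, 0.014, 0.1293]
tcp_rot: [-179.9, 0.0, 90.0]
wrist_force: [-0.0, -0.2, -1.7]
gripper_width: 0.069
[-0.20897665  0.70927567 -2.36578464]
{'time': 55.95, 'q': [-2.1148, 28.7301, 81.4194, -0.0025, 69.8936, -2.1348], 'position': [0.6107, 0.0141, 0.13], 'tcp_rot': [-179.9568, 0.0008, 90.0209], 'wrist_force': [-1.0869, 1.1186, -2.3171], 'gripper_width': 0.0688}
```

View pics/m46.png

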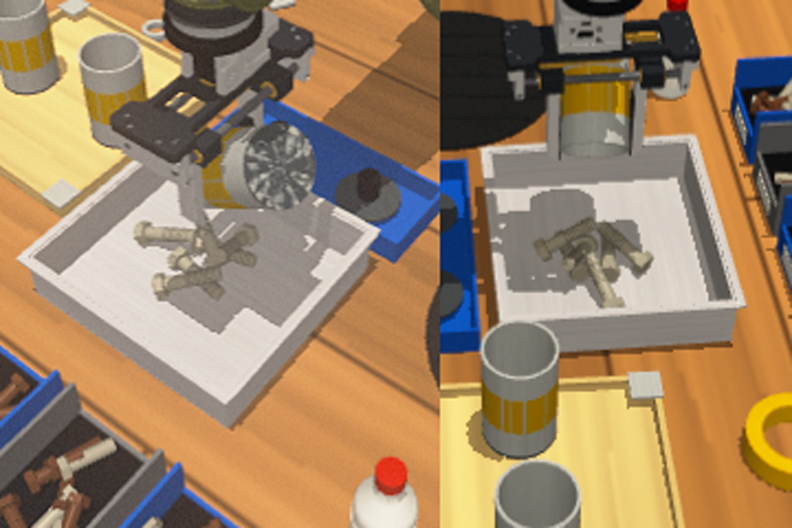

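Empty. Ease the grip to swing it upright, a bit higher this time to clear the bolts.

```bash

python3 -m handwheel '[[[0,0,-0.02],0],[[-0.02,0,-0.02],0],[[-0.02,0,-0.02],0],[[-0.02,0,-0.02],0],[[-0.02,0,-0.02],0],[[-0.02,0,-0.02],0],[[-0.02,0,-0.02],0]]' 0.05 4.5
python3 -c "
from h import *
for n in ['wrist','side','scene']: g=grab(n,n+'47.png')
st()
cv2.imwrite('pics/m47.png',cv2.resize(np.hstack([cv2.imread('pics/scene47.png')[180:420,200:400],cv2.imread('pics/side47.png')[160:400,290:450]]),None,fx=2.2,fy=2.2,interpolation=cv2.INTER_CUBIC))"
```

```text
time: 56.65
position: [0.6107, -0.0055, 0.1502]
tcp_rot: [-180.0, -0.0, 90.0]
wrist_force: [-0.7, 0.6, -2.9]
gripper_width: 0.0683
{'time': 56.8, 'q': [-3.9814, 27.573, 80.2871, 0.0012, 72.143, -4.0099], 'position': [0.6108, -0.0058, 0.1504], 'tcp_rot': [-179.9971, -0.0013, 90.0282], 'wrist_force': [-0.5139, 0.2063, -3.1059], 'gripper_width': 0.0679}
```

View pics/m47.png

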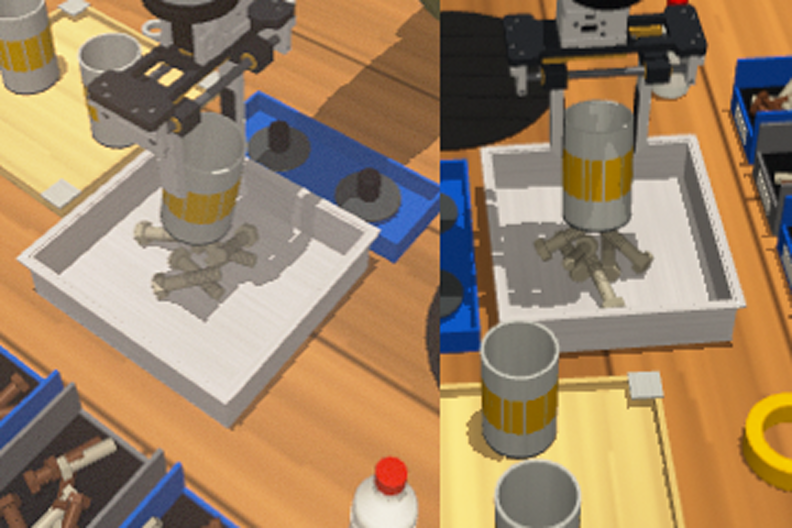

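Almost upright. Raise to clear tin C and carry to the empties tray at (0.555, -0.295).

```bash

python3 -m handwheel '[[[0,0,-0.03],0],[[0,0,-0.06],0],[[0,0,-0.085],0],[[-0.03,-0.01,-0.085],0],[[-0.07,-0.02,-0.085],0],[[-0.11,-0.04,-0.085],0],[[-0.15,-0.056,-0.085],0],[[-0.15,-0.056,-0.085],0]]' 0.05 15
python3 -m handwheel '[[[-0.04,0,0],0],[[-0.08,0,0],0],[[-0.12,0,0],0],[[-0.14,0,0],0],[[-0.14,0,0],0]]'
python3 -c "
from h import *
st();to(.555,-.295,.10,90)
for n in ['wrist','side','scene']: g=grab(n,n+'48.png')
f=grab('wrist');s=robot.state()['position']
for dz in (.02,.03,.04,.06):
  P=[proj(f,(s[0]+.034*np.cos(t),s[1]+.034*np.sin(t),s[2]+dz)) for t in np.arange(4)*np.pi/2];print(dz,np.round(P).tolist())
cv2.imwrite('pics/m48.png',np.hstack([cv2.imread('pics/wrist48.png')[:,100:500],cv2.imread('pics/side48.png')[:,200:500]]))"
```

```text
time: 57.6
position: [0.5532, -0.16, 0.2357]
tcp_rot: [-180.0, 0.1, 89.8]
wrist_force: [0.5, 0.3, -2.2]
gripper_width: 0.0679
time: 58.1
position: [0.5546, -0.2979, 0.2348]
tcp_rot: [-180.0, -0.0, 89.9]
wrist_force: [-0.2, -0.4, -2.8]
gripper_width: 0.0684
{'time': 58.1, 'q': [-31.5712, 26.5387, 70.48, -0.0083, 83.0164, -31.4425], 'position': [0.5546, -0.2979, 0.2348], 'tcp_rot': [-179.9658, -0.0113, 89.8723], 'wrist_force': [-0.2133, -0.3858, -2.7931], 'gripper_width': 0.0684}
shift [0.0029 0.0004 0.1348] turn -0.13 z 0.2348
0.02 [[399.0, 316.0], [320.0, 239.0], [240.0, 316.0], [319.0, 386.0]]
0.03 [[404.0, 327.0], [320.0, 246.0], [235.0, 327.0], [319.0, 399.0]]
0.04 [[409.0, 339.0], [320.0, 253.0], [230.0, 339.0], [319.0, 415.0]]
0.06 [[422.0, 368.0], [319.0, 272.0], [217.0, 368.0], [319.0, 451.0]]
```

View pics/m48.png

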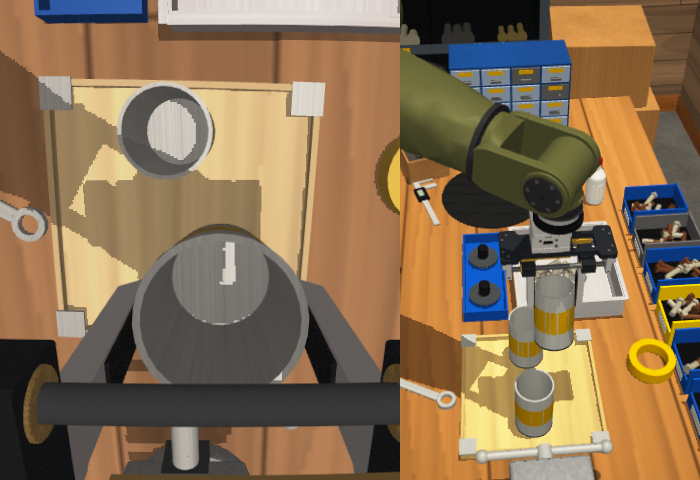

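It's tilted about 10° the other way; pressing on the floor should flatten it. Lower at (0.562, -0.29).

```bash

python3 -m handwheel '[[[0.008,0.007,0],0],[[0.008,0.007,0.04],0],[[0.008,0.007,0.08],0],[[0.008,0.007,0.11],0],[[0.008,0.007,0.13],0],[[0.008,0.007,0.138],0],[[0.008,0.007,0.138],0]]' 0.05 7
python3 -m handwheel '[[[0,0,0.004],0],[[0,0,0.004],0]]' 
python3 -m handwheel '[[[0,0,0.004],0],[[0,0,0.004],0]]' 
python3 -m handwheel '[[[0,0,0.004],0],[[0,0,0.004],0]]' 
```

```text
time: 59.0
position: [0.5621, -0.2871, 0.097]
tcp_rot: [-179.9, -0.0, 90.1]
wrist_force: [0.0, 0.2, -2.4]
gripper_width: 0.0679
time: 59.2
position: [0.5623, -0.288, 0.0943]
tcp_rot: [179.9, 0.0, 90.0]
wrist_force: [0.1, -0.3, -2.7]
gripper_width: 0.0677
time: 59.4
position: [0.5618, -0.288, 0.0894]
tcp_rot: [180.0, 0.0, 90.0]
wrist_force: [-0.6, -0.5, -2.1]
gripper_width: 0.068
time: 59.6
position: [0.5617, -0.288, 0.085]
tcp_rot: [-180.0, -0.0, 90.0]
wrist_force: [0.4, 0.3, -2.3]
gripper_width: 0.0683
```

```bash

python3 -m handwheel '[[[0,0,0.004],0],[[0,0,0.004],0]]' 
python3 -m handwheel '[[[0,0,0.004],0],[[0,0,0.004],0]]' 
python3 -c "
from h import *
f=grab('wrist','w49.png');s=robot.state()['position']
P=[proj(f,(s[0]+.034*np.cos(t),s[1]+.034*np.sin(t),.116)) for t in np.arange(4)*np.pi/2];print(np.round(P).tolist())"
```

```text
time: 59.8
position: [0.5621, -0.2885, 0.082]
tcp_rot: [179.9, 0.1, 90.0]
wrist_force: [0.0, -1.3, 1.9]
gripper_width: 0.0681
time: 60.0
position: [0.5622, -0.2888, 0.0784]
tcp_rot: [179.9, 0.1, 90.0]
wrist_force: [-1.7, -3.2, 6.1]
gripper_width: 0.0683
[[408.0, 336.0], [319.0, 252.0], [231.0, 336.0], [319.0, 411.0]]
```

View pics/w49.png

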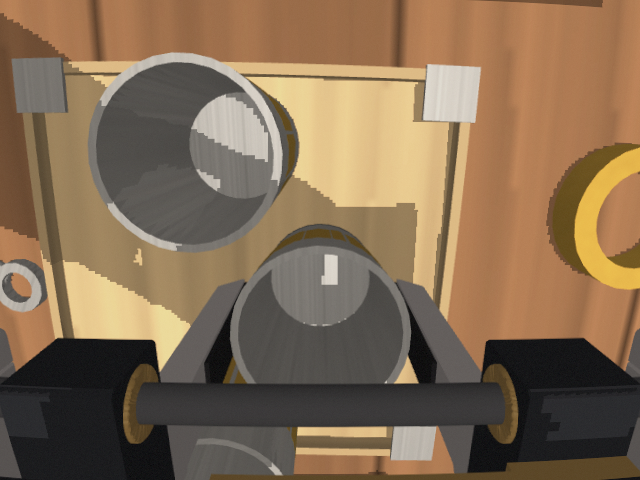

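The mouth sits about 5 mm toward +y, a slight tilt. I'll nudge -y, then release.

```bash

python3 -m handwheel '[[[-0.003,0,0],0],[[-0.006,0,0],0],[[-0.006,0,-0.002],0]]' 
python3 -m handwheel '[[[0,0,0],0],[[0,0,0],0],[[0,0,0],0],[[0,0,0],0],[[0,0,0],0],[[0,0,0],0]]' 0.094
python3 -m handwheel '[[[0,0,-0.03],0],[[0,0,-0.08],0],[[0,0,-0.13],0],[[0.03,0,-0.17],0],[[0.03,0,-0.2],0],[[0.03,0,-0.2],0]]'
python3 -c "
from h import *
g=grab('scene','s50.png');g=grab('side','d50.png');g=grab('wrist','w50.png')"
```

```text
time: 60.35
position: [0.5616, -0.2942, 0.0788]
tcp_rot: [-180.0, -0.0, 90.0]
wrist_force: [-0.6, 0.8, -2.1]
gripper_width: 0.0677
time: 60.95
position: [0.5619, -0.294, 0.0794]
tcp_rot: [180.0, -0.0, 90.0]
wrist_force: [0.5, 0.2, 0.5]
gripper_width: 0.0942
time: 61.55
position: [0.5629, -0.2639, 0.2846]
tcp_rot: [179.6, 0.2, 90.1]
wrist_force: [0.2, -0.3, 0.1]
gripper_width: 0.094
```

View pics/s50.png

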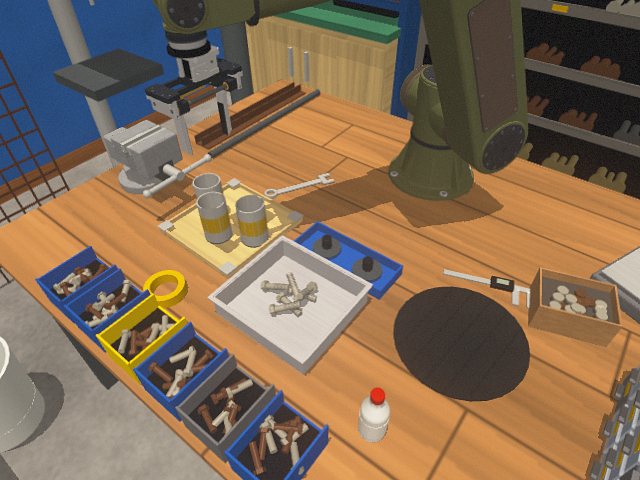

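View pics/d50.png

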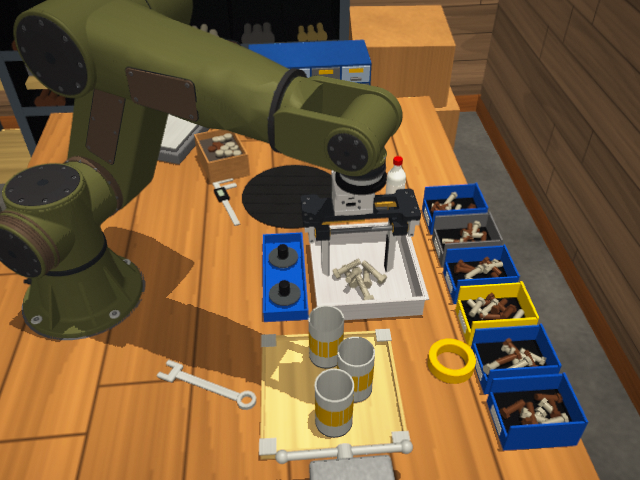

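View pics/w50.png

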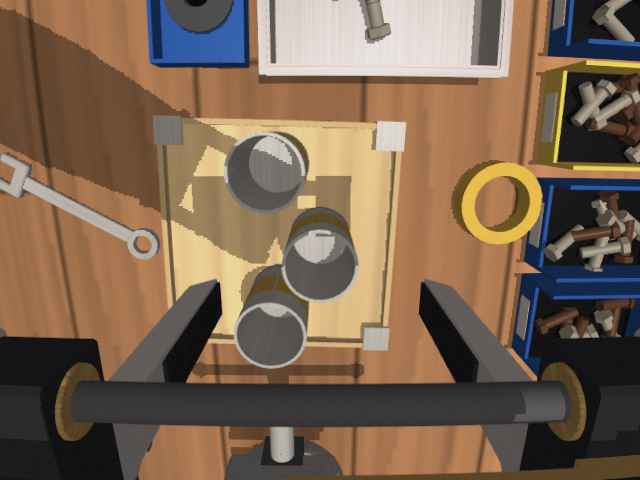

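All three tins stand in the empties tray and the bolts and lids are in place. I'll check tin coordinates, uprightness and the bolts.

```bash

python3 -m handwheel '[[[0.04,0,0],0],[[0.09,0.02,0],0],[[0.13,0.04,0],0],[[0.17,0.04,0],0],[[0.19,0.04,0],0],[[0.19,0.04,0],0]]' 0.06
python3 - <<'E'
from h import *
f=grab('wrist','w51.png');g=grab('scene','s51.png');st()
d=grab('side','d51.png')
w=cv2.imread('pics/d51.png');cv2.imwrite('pics/d51c.png',cv2.resize(w[290:460,240:420],None,fx=3.5,fy=3.5,interpolation=cv2.INTER_CUBIC))
E
```

```text
time: 62.3
position: [0.6016, -0.0718, 0.2778]
tcp_rot: [-179.9, -0.0, 90.2]
wrist_force: [0.6, -0.7, 0.2]
gripper_width: 0.0598
{'time': 62.4, 'q': [-10.5139, 22.2968, 70.7698, -0.0117, 87.0375, -10.5386], 'position': [0.6016, -0.0745, 0.2783], 'tcp_rot': [-179.8955, -0.0075, 90.0254], 'wrist_force': [0.5324, -0.9553, -0.0538], 'gripper_width': 0.0602}
```

View pics/w51.png

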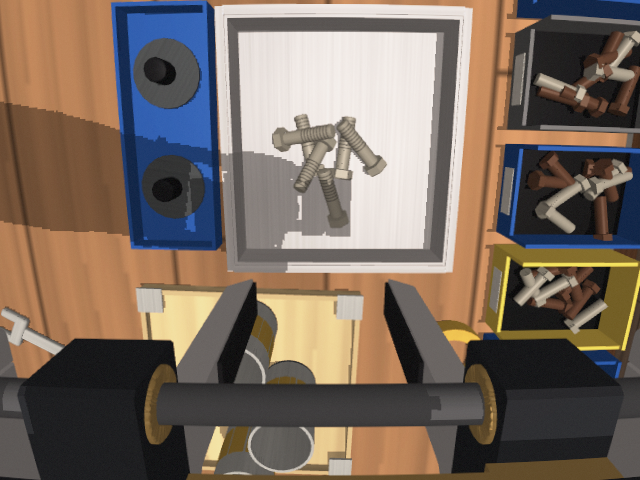

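View pics/d51c.png

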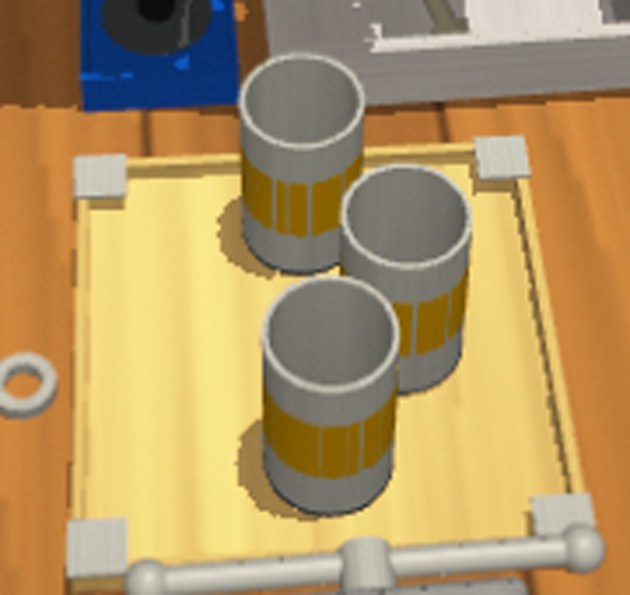

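```bash

python3 - <<'E'
from h import *
d=grab('side')
for n,u,v in [('C',302,100),('B',406,215),('A',331,334)]:
    print(n,np.round(onz(d,240+u/3.5,290+v/3.5,.116),4))
for u,v in [(76,157),(525,138),(592,497)]: print(np.round(onz(d,240+u/3.5,290+v/3.5,.018),3))
# foot bottom front edge
for n,u,v in [('C',300,272),('B',406,393),('A',328,515)]:
    print('foot front',n,np.round(onz(d,240+u/3.5,290+v/3.5,.006),4))
w=cv2.imread('pics/w51.png');cv2.imwrite('pics/w51c.png',cv2.resize(w[90:250,240:410],None,fx=3.5,fy=3.5,interpolation=cv2.INTER_CUBIC))
s=cv2.imread('pics/s51.png');cv2.imwrite('pics/s51c.png',cv2.resize(s[160:360,140:420],None,fx=2.8,fy=2.8,interpolation=cv2.INTER_CUBIC))
E
```

```text
C [ 0.5156 -0.2203  0.116 ]
B [ 0.5615 -0.3023  0.116 ]
A [ 0.5155 -0.371   0.116 ]
[ 0.388 -0.167  0.018]
[ 0.652 -0.177  0.018]
[ 0.645 -0.411  0.018]
foot front C [ 0.5116 -0.2517  0.006 ]
foot front B [ 0.5608 -0.3351  0.006 ]
foot front A [ 0.5117 -0.4028  0.006 ]
```

View pics/w51c.png

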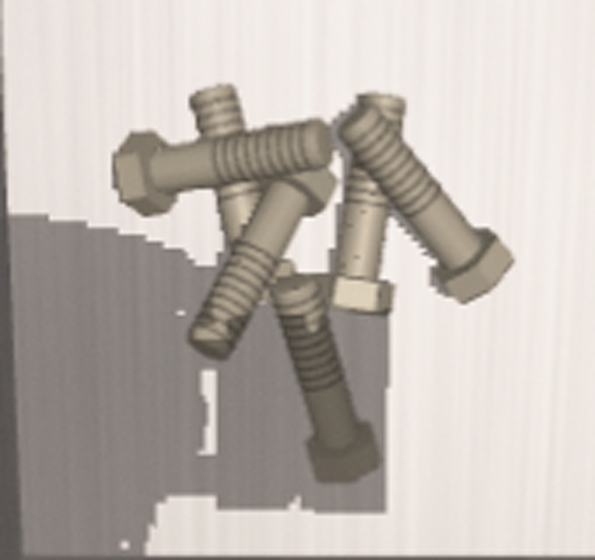

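View pics/s51c.png

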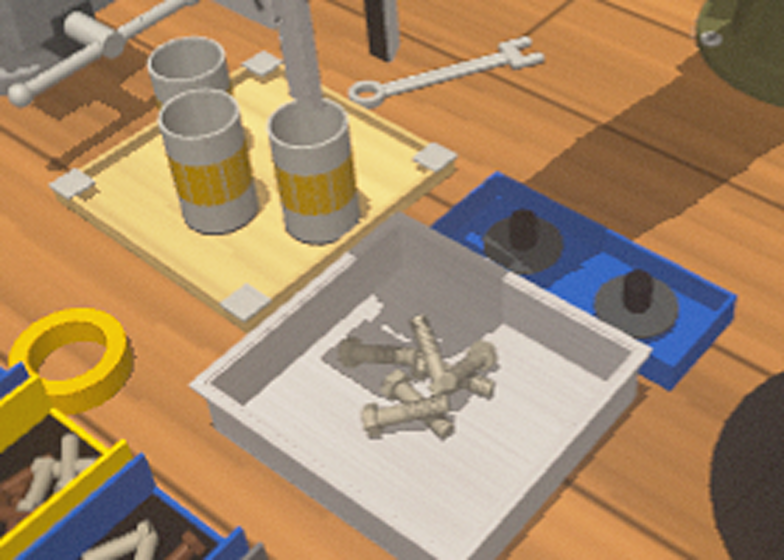

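Six bolts are visible in the tray, and the tins are at (0.516,-0.220), (0.562,-0.302) and (0.516,-0.371), all inside the limits. I'll look straight into the tins to be sure they're empty.

```bash

python3 -m handwheel '[[[0,0,-0.02],0],[[-0.05,-0.02,-0.05],0],[[-0.09,-0.04,-0.05],0],[[-0.13,-0.06,-0.05],0],[[-0.17,-0.06,-0.05],0],[[-0.21,-0.06,-0.05],0],[[-0.26,-0.06,-0.05],0],[[-0.29,-0.06,-0.05],0]]'
python3 -m handwheel '[[[0,0,0],0],[[0,0,0],0]]'
python3 -c "
from h import *
grab('wrist','w52.png');st()"
```

```text
time: 63.3
position: [0.5403, -0.3684, 0.3286]
tcp_rot: [-179.9, -0.0, 89.8]
wrist_force: [0.5, 1.1, 0.9]
gripper_width: 0.0599
time: 63.5
position: [0.5412, -0.3652, 0.3287]
tcp_rot: [-180.0, -0.0, 89.9]
wrist_force: [-0.1, 0.5, 0.1]
gripper_width: 0.0599
{'time': 63.55, 'q': [-37.1441, 28.5017, 55.5325, 0.0074, 95.9919, -37.1051], 'position': [0.5415, -0.3643, 0.3292], 'tcp_rot': [-179.9837, -0.0215, 89.9618], 'wrist_force': [0.714, 0.7707, 0.0609], 'gripper_width': 0.0601}
```

View pics/w52.png

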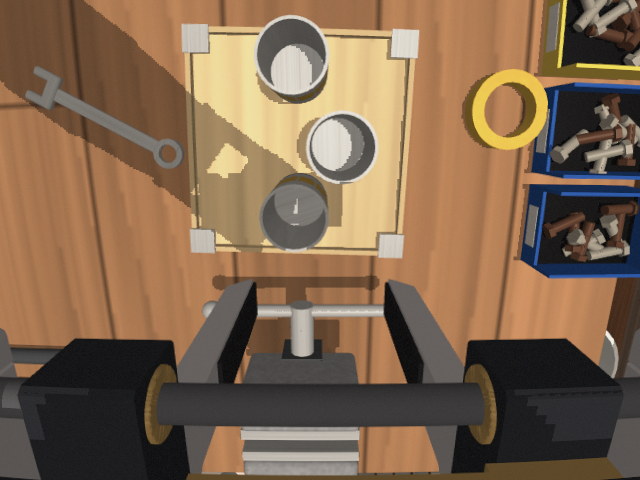

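The tins are empty. The measured weights hinted at perhaps 7–8 bolts, so I'll recount from the earlier frames and check the bench for strays.

```bash

python3 - <<'E'
import cv2,numpy as np
def c(f,y0,y1,x0,x1,s): return cv2.resize(cv2.imread('pics/'+f)[y0:y1,x0:x1],s,interpolation=cv2.INTER_CUBIC)
a=c('s42.png',265,325,250,330,(400,300));b=c('side38.png',255,315,330,410,(400,300))
d=c('w34.png',200,420,250,440,(400,300));e=c('w43.png',160,310,250,390,(400,300))
cv2.imwrite('pics/m53.png',np.vstack([np.hstack([a,b]),np.hstack([d,e])]))
E
python3 -c "
from h import *
grab('scene','s53.png');grab('side','d53.png')"
```

```text
(no output)
```

View pics/m53.png

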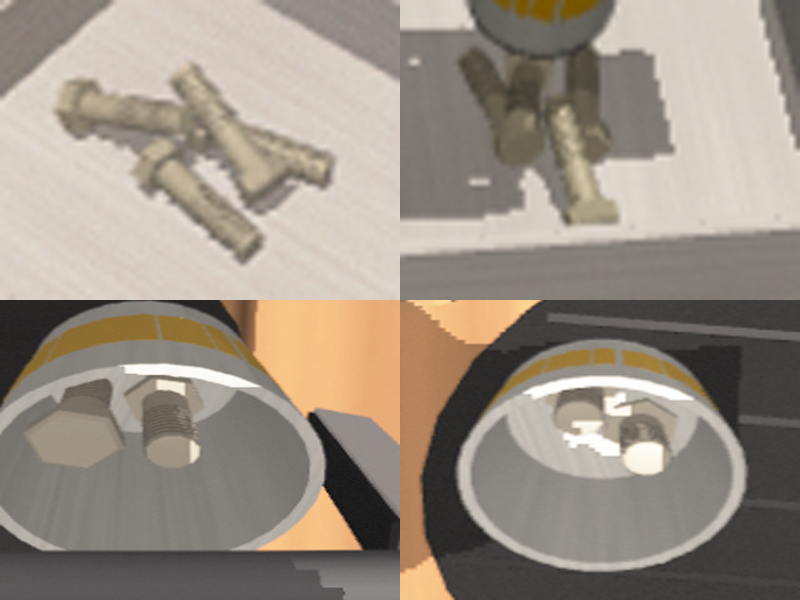

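View pics/s53.png

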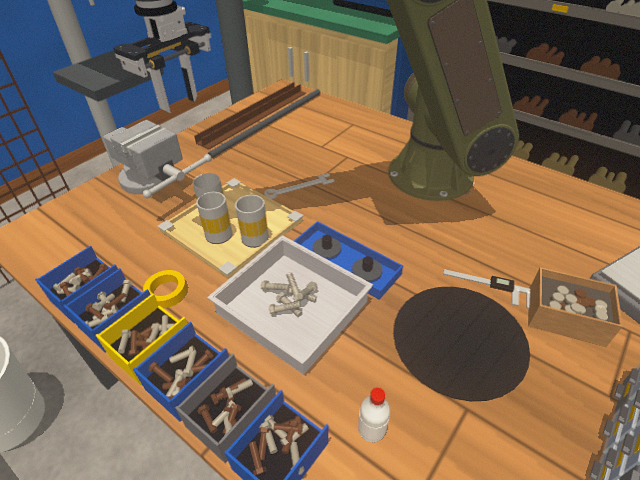

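View pics/d53.png

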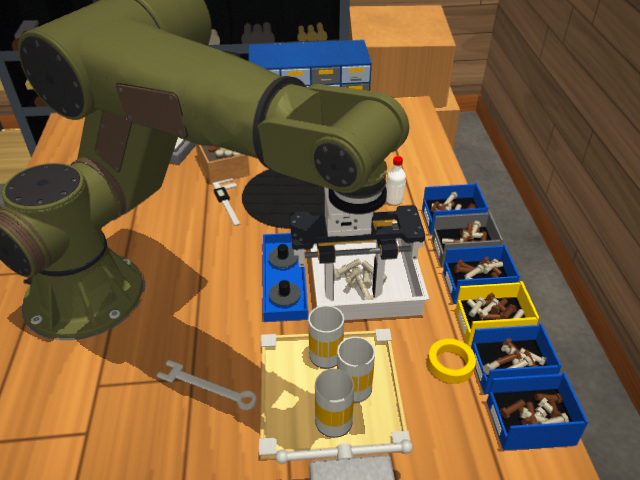

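The count agrees: two bolts after A, four after C, six after B, which fits two seen in each tin. The bench is clear and the robot is touching nothing, so I'm handing in.

```bash
python3 -c "
from h import *
print(robot.job_done())"
```

```text
the job is handed in; nothing more can be done
None
```

The job is handed in at about 64 s of the 210 s allowed, and my last pictures show everything where it should be. The hand-in gave no verdict.

**What I did:** I lifted the two lids (tins A and B; C was open) into the lid bin. The moves can't tilt the tool, so I levered each tin over the bolt tray's +y wall, pivoting in the pads, until its bolts slid out. I then eased the grip so it swung upright and stood it in the empties tray.

**Last checks:**
- **Tins:** all three are upright and empty, at about (0.516, -0.371), (0.562, -0.302) and (0.516, -0.220), inside the tray limits.
- **Bolts:** six lie in the bolt tray, and the count rose 2, 4, 6 as the tins were emptied.
- **Lids:** both lie flat in the lid bin.
- **Bystanders:** the spanner, oil bottle and tape look unmoved. There are no strays on the bench and the arm was clear of everything.

**What failed or disagreed:**
- The first grip on lid A closed too slowly and had to be repeated.
- The first tipping of tin A let nothing out and had to be repeated.
- The wrist-force weights of tins C and B (4.5 and 4.7 N) suggested three bolts each. I saw only two in each tin and six in the tray, so I trusted the pictures.

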